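# Seat the layout square in the corner of the leading-up board and hold it there

## Task

Check the corner of the leading-up board: pick up the steel square by its wooden grip and lay it flat on the board with its long outer edge flush against the far rail, the heel still about 3 cm short of the side rail on the left. From there push it along into the corner until the short outer edge also lies flush against the side rail, and finish while still holding the grip and pressing the square against both rails, without letting go. Leave the block, the reel and the jar where they stand.

Things in the scene. Friction and masses are not known exactly. Their poses are not given: they have to be found in the camera images.
- square: Loose steel L-square, plate 8 mm thick, 0.4 kg, lying flat; z up. Origin: on its underside, below the centre of its wooden grip. Long leg 200 x 46 mm runs along y, outer edge facing +x; short leg 130 mm overall x 46 mm runs along x, outer edge facing +y; these edges meet at the heel, 36 mm in x and 74 mm in y from the origin. Grip: see point grip.
- grip (a point): Centre of the square's pale wooden grip, a bar standing on the long leg: 18 mm thick (x), 80 mm long (y), its top 52 mm above the square's underside; this point is 30 mm above the underside. Axes as the square's. Pinch it across the 18 mm.
- heel (a point): Outer corner of the square, half-way up the 8 mm plate; axes as the square's.
- long_end (a point): Far end of the long outer edge, 200 mm from the heel (square's -y), half-way up the plate.
- short_end (a point): Far end of the short outer edge, 130 mm from the heel (square's -x), half-way up the plate.
- board: Fixed plywood board 240 x 320 x 9 mm (x, y, z) on the bench; origin under its centre. At yaw 0, x points away from the robot, y to its left. Two wooden rails, 25 mm wide, 14 mm high, are screwed on it along its far (+x) and left (+y) edges; the near and right sides are open. Board and rails are waxed: the square slides easily (friction about 0.2).
- corner (a point): Inner corner where the two rails' inner faces meet, at the board's top face (9 mm above the bench), 95 mm in x and 135 mm in y from the board's origin; axes as the board's. When the square is seated, its heel is here and its axes match the board's.
- far_rail: Fixed rail along the board's far edge, 25 x 320 x 14 mm (x, y, z); origin under its centre, on the board. Its inner face is 12.5 mm to -x of the origin; the square's long edge goes against it.
- side_rail: Fixed rail along the board's left edge, 215 x 25 x 14 mm (x, y, z); origin under its centre, on the board. Its inner face is 12.5 mm to -y of the origin; the square's short edge goes against it.
- block_mid (a point): Centre of a loose beech block, 32 x 60 x 22 mm: a bystander.
- reel_mid (a point): Centre of a loose reel of solder, 60 mm across, 30 mm high: a bystander.
- jar_mid (a point): Centre of a loose dark jar with a screw lid, 60 mm across, 61 mm high: a bystander.

How it is judged:
On the way:
1. the square lies flat on the board, its long edge flush against the far rail (both ends within 3 mm), the heel 10 to 80 mm short of the side rail (x of heel in the frame of corner between -0.003 and 0.003 m and x of long_end in the frame of corner above -0.003 m and z of each of heel, long_end, short_end in the frame of corner below 0.008 m and contact force between the fingers and square above 3 N and y of heel in the frame of corner between -0.08 and -0.01 m), for 0.2 s.
At the end, for the whole second after the job is handed in: The square lies flat on the board (within 4 mm); both ends of its long outer edge are within 3 mm of the far rail and both ends of its short outer edge within 3 mm of the side rail; it presses on each rail with over 1 N, is still, and the fingers hold it with over 3 N (x of heel in the frame of corner between -0.003 and 0.003 m and x of long_end in the frame of corner above -0.003 m and y of heel in the frame of corner between -0.003 and 0.003 m and y of short_end in the frame of corner above -0.003 m and z of each of heel, long_end, short_end in the frame of corner below 0.008 m and contact force between the fingers and square above 3 N and contact force between square and far_rail above 1 N and contact force between square and side_rail above 1 N and linear speed of square below 0.01 m/s); the arm keeps its last pose, push and grip.
It fails at once if the block is moved by more than 20 mm (distance of block_mid from where it was at the start of the episode above 0.02 m).
It fails at once if the reel is moved by more than 20 mm (distance of reel_mid from where it was at the start of the episode above 0.02 m).
It fails at once if the jar is moved by more than 20 mm (distance of jar_mid from where it was at the start of the episode above 0.02 m).
It also fails if it takes over 51 s, if anything falls off the work surface, if the arm or the gripper's body presses on something with over 40 N, if the wrist force passes 120 N, or if a joint passes its speed limit or range.

## Robot

A 6-joint arm with a two-finger parallel gripper is mounted at the origin on a cart in front of the work surface, level with it; the furniture and walls round the work are solid. World frame = base frame: x ahead of the robot, y to its left, z up, the work surface at z = 0. Lengths are in m, angles in rad, forces in N, time in s.
With the tool pointing down it reaches from about 0.375 to 0.9 m from the base axis. Payload 3.1 kg.
Tool frame: the origin (TCP) lies midway between the tips of the shut fingers; the grasp point (between the pads) lies 19 mm behind it; z points along the fingers, y is the direction in which the jaws open and shut (so a half turn about z gives the same grasp; the last joint's range is limited). The gripper opens to 85 mm and grips with 20 to 120 N. Pads are 22 mm wide; open, the fingers measure 114 mm over their backs; the gripper's body (76 mm by 85 mm) begins 54 mm behind the grasp point. The pads swing forward as they close: fully open they stand 13 mm farther back than shut.
Start: joints at [0.963, 0.527, 1.433, -0, 1.181, -0.178], TCP at [0.26, 0.568, 0.193] pointing down, gripper open.
Joint ranges: [-3.08, 3.08], [-0.75, 2.2], [0.22, 2.44], [-1.43, 4.57], [0, 2.65], [-2.85, 2.85]. Speed limits (rad/s): [2.79, 2.79, 3.14, 3.14, 3.14, 3.14].

## Interface

Orientations are given as a unit quaternion [x, y, z, w].
In Python, from station import manip gives the robot as it stands.
- The arm moves only by the tool servo_tool, never from a script. Its argument "motion" is a list of rows, each a list of 7 numbers: the shift along the tool's x, y, z in mm, then the turn, a rotation vector about the tool's x, y, z in rad, then the opening, from -1 (shut) to 1 (fully open), so that 0 is half open. In form: [[x, y, z, rx, ry, rz, hand], ...]. A call has 1 to 12 rows; each row shifts and turns the pose as measured when the row begins, along the tool's axes as they then stand; what a row does not reach is not made up. A row lasts 1/12 s, in which the tool goes at most 41.7 mm and 7.16 degrees, less where a joint would pass 70% of its speed; a pose out of reach is approached as far as the arm can. A call with a gripper value outside its range is refused whole. The fingers move at their own pace and stop on an object; "grip_force" is the grip in N (left out, the last holds). Time passes only in rows, so rows that do not move let the fingers close. It gives the time, the measured TCP pose, the force and the opening at its end, in the units of the state.
- manip.sense(): the state, without advancing time (a new reading comes with each control period).
- manip.snapshot(name): name is "side" or "top" or "wrist"; returns a dict with "frame" (480x640x3 uint8, red, green, blue), "mtx" (3x3 intrinsics, pixels), "world_from_camera" (4x4, takes a point from camera to world coordinates). Camera axes: x right, y up, looking along -z (the intrinsics and any distortion apply to the point x, -y, -z); pixel columns grow to the right and rows downward; lengths in m; the calibration is good to about 2 mm. A picture is of the moment at which its call begins. There is no depth.
- manip.sign_off(): hands the job in, once; it reports no verdict.
The state is a dict: "t": time; "q": joint angles; "qd": joint speeds; "tau": joint torques, N m; "tcp_pos": TCP position; "tool_rot": TCP orientation; "force": force on the tool from outside, world axes, zero at the start; "ft_torque": the same for the moment, N m; "finger_gap": opening from 0.0 (shut) to 1.0 (fully open).
Only numpy, scipy, OpenCV 4.12 (cv2) and the standard library are available. Lean on these libraries where they do the work, as an engineer would, in place of code of your own. Each camera call takes 0.05 s, during which the arm holds its last target.

## Working session

There is one attempt and no reset: what is moved stays moved. The work goes in short steps, Python scripts to look and compute and a tool call to move; the robot and the scene stay as the last step left them, time stands still between calls to the robot, and variables do not carry over. Pictures are saved under pics/ and viewed, and the job is handed in when it is done.

Besides the shell and the picture viewer there is one more tool, called after "Request:" as a command line: name --pt "numbers of a row" for each row, then --argument value for the rest. servo_tool: Moves the arm, as the interface text tells. Its arguments: {"type":"object","properties":{"motion":{"type":"array"},"grip_force":{"type":"number"}},"required":["motion"]}

```bash
mkdir -p pics; ls
python3 - <<'E'
from station import manip
import cv2,numpy as np
s=manip.sense()
for k in s: print(k,np.round(s[k],4))
for n in ["top","side"]:
    d=manip.snapshot(n); cv2.imwrite(f"pics/{n}0.png",d["frame"][:,:,::-1]); np.savez(f"pics/{n}0.npz",**d); print(n,d.keys(),d["mtx"],d["world_from_camera"].round(3))
E
```

```text
pics
t 0.0
q [ 0.9625  0.5285  1.4339  0.      1.1814 -0.1785]
qd [-0.0003  0.0002  0.0007 -0.0009 -0.0004 -0.0006]
tau [ 7.00000e-04 -4.42359e+01 -1.78031e+01 -1.00000e-04  8.50000e-03
 -0.00000e+00]
tcp_pos [0.2599 0.5675 0.1924]
tool_rot [ 2.133e-01  9.770e-01 -1.000e-03 -4.000e-04]
force [-0.5531  0.405   0.0836]
ft_torque [0.0088 0.0074 0.0162]
finger_gap 0.9954
top dict_keys(['frame', 'mtx', 'world_from_camera']) [[442.76317178   0.         322.52315626]
 [  0.         442.76317178 243.34696137]
 [  0.           0.           1.        ]] [[ 0.009  0.978 -0.209  0.306]
 [-1.     0.01   0.004 -0.064]
 [ 0.006  0.209  0.978  1.219]
 [ 0.     0.     0.     1.   ]]
side dict_keys(['frame', 'mtx', 'world_from_camera']) [[438.86399406   0.         321.06752095]
 [  0.         438.86399406 236.22020223]
 [  0.           0.           1.        ]] [[ 0.956  0.2   -0.213  0.307]
 [-0.291  0.602 -0.744 -0.886]
 [-0.02   0.773  0.634  0.77 ]
 [ 0.     0.     0.     1.   ]]
```

View pics/top0.png

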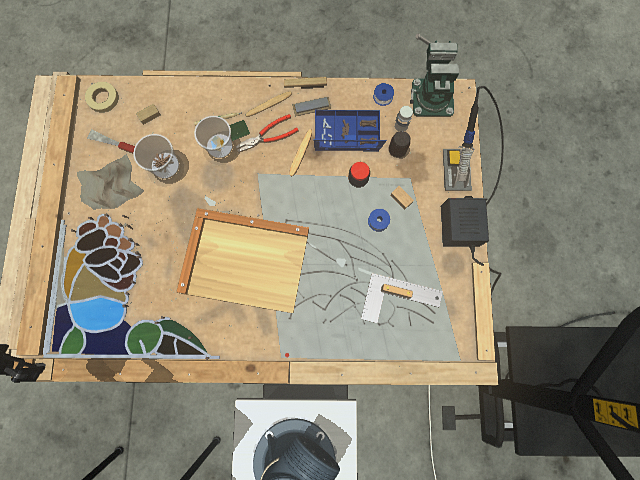

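View pics/side0.png

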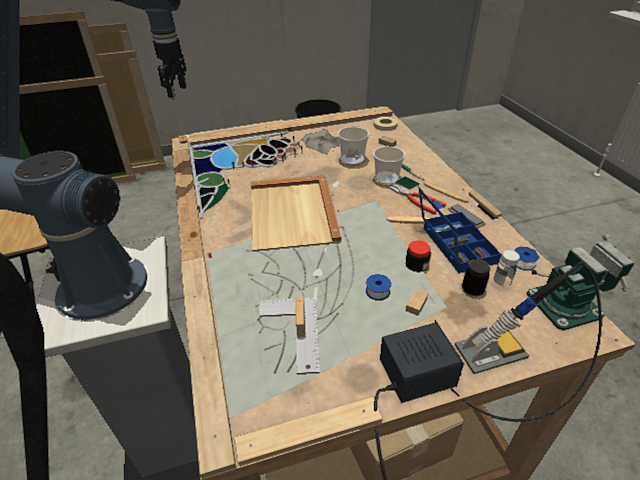

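The top view shows the square with its heel near (370,273) and grip near (397,291). The board's rail corner is near (197,212), the reel at (379,220), the block at (402,197) and the red-lidded jar at (359,173). I'll zoom in and measure.

Run:
```python
import cv2,numpy as np
f=np.load("pics/top0.npz")["frame"][:,:,::-1]
a=cv2.resize(f[260:330,350:450],None,fx=8,fy=8,interpolation=cv2.INTER_CUBIC); cv2.imwrite("pics/sq.png",a)
a=cv2.resize(f[200:320,170:320],None,fx=5,fy=5,interpolation=cv2.INTER_CUBIC); cv2.imwrite("pics/bd.png",a)
```

```text
(no output)
```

View pics/sq.png

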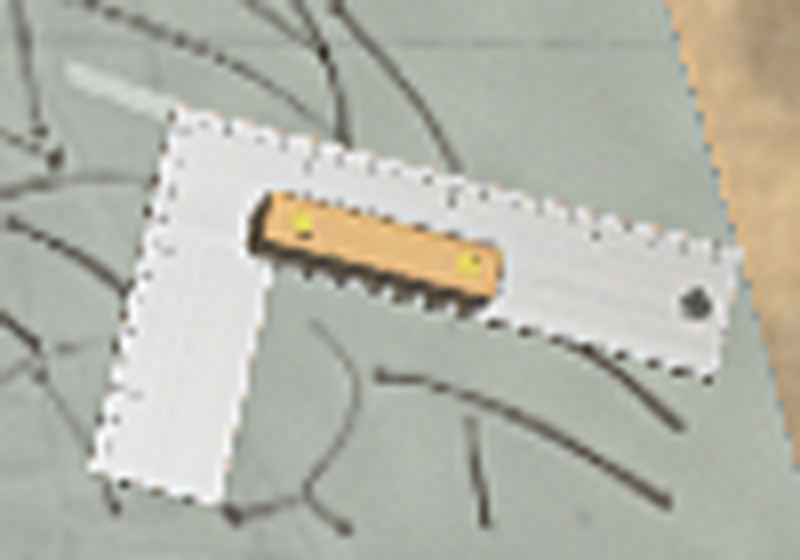

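View pics/bd.png

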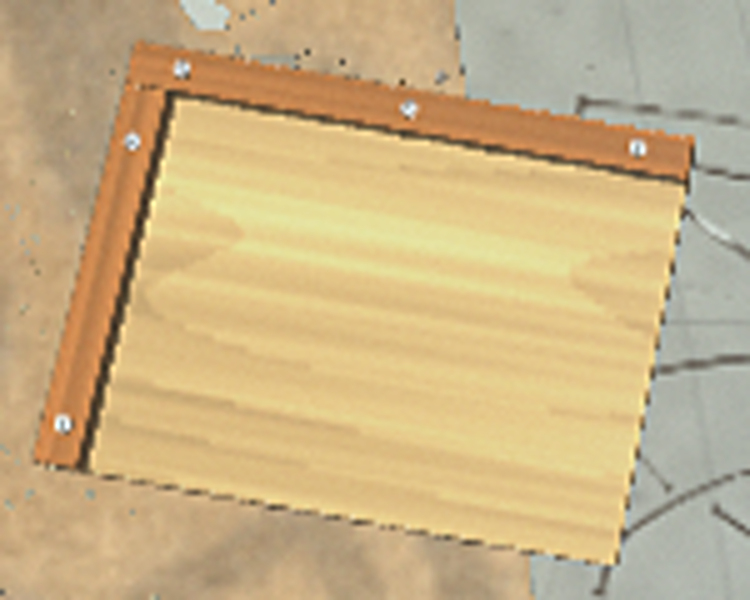

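```bash
cat > h.py <<'E'
import numpy as np,cv2
def ray(d,uv,z):
    uv=np.atleast_2d(np.array(uv,float)); K=d["mtx"];T=d["world_from_camera"]
    c=np.c_[(uv[:,0]-K[0,2])/K[0,0],-(uv[:,1]-K[1,2])/K[1,1],-np.ones(len(uv))]
    w=c@T[:3,:3].T; o=T[:3,3]; return o+w*((z-o[2])/w[:,2])[:,None]
def proj(d,P):
    K=d["mtx"];T=d["world_from_camera"];c=(np.atleast_2d(P)-T[:3,3])@T[:3,:3]
    return np.c_[K[0,2]+K[0,0]*c[:,0]/-c[:,2],K[1,2]+K[1,1]*-c[:,1]/-c[:,2]]
def fit2(M,W):
    M=np.array(M,float);W=np.array(W,float)[:,:2];m=M.mean(0);w=W.mean(0)
    A=(M-m);B=(W-w);th=np.arctan2((A[:,0]*B[:,1]-A[:,1]*B[:,0]).sum(),(A*B).sum())
    R=np.array([[np.cos(th),-np.sin(th)],[np.sin(th),np.cos(th)]]);t=w-R@m
    return th,t,R,np.linalg.norm((A@R.T)-B,axis=1)
E
python3 - <<'E'
from h import *
d=np.load("pics/top0.npz")
c=lambda L,o,s:[(o[0]+(u+.5)/s-.5,o[1]+(v+.5)/s-.5) for u,v in L]
# square: heel,long_end,short_end,inner corners of ends
sq=c([(175,106),(742,248),(93,468),(712,380),(222,504)],(350,260),8)
W=ray(d,sq,.008); print("sq",W.round(4))
th,t,R,e=fit2([(36,74),(36,-126),(-94,74),(-10,-126),(-94,28)],W*1e3); print("yaw",th,"origin",t,"res mm",e)
g=c([(275,193),(502,247),(495,300),(265,240)],(350,260),8); Wg=ray(d,g,.052);print("grip top",Wg.round(4),"mean",Wg.mean(0).round(4))
bd=c([(137,42),(694,138),(36,462)],(170,200),5)
W=ray(d,bd,.023)
th,t,R,e=fit2([(120,160),(120,-160),(-120,160)],W*1e3); print("board yaw",th,"origin",t,"res",e)
ti=c([(175,93),(690,180)],(170,200),5); Wi=ray(d,ti,.023)
print("far rail inner in board frame",((Wi[:,:2]*1e3-t)@R))
print("corner world",R@np.array([95,135])+t)
W=ray(d,c([(617,565)],(170,200),5),.009);print("near right corner", (W[:,:2]*1e3-t)@R)
# by standers
for n,p,z in [("block",(402,197),.022),("reel",(379,219),.03),("jar",(359,172),.061)]: print(n,ray(d,[p],z).round(3))
E
```

```text
sq [[ 0.4838 -0.2043  0.008 ]
 [ 0.4367 -0.3978  0.008 ]
 [ 0.3603 -0.1749  0.008 ]
 [ 0.3917 -0.3855  0.008 ]
 [ 0.3487 -0.2183  0.008 ]]
yaw -0.2446162138358667 origin [ 432.38263103 -267.50836164] res mm [1.42923663 0.66597438 2.28405573 1.91042393 1.02698194]
grip top [[ 0.4487 -0.2319  0.052 ]
 [ 0.4315 -0.3065  0.052 ]
 [ 0.4141 -0.3036  0.052 ]
 [ 0.4331 -0.2283  0.052 ]] mean [ 0.4318 -0.2676  0.052 ]
board yaw -0.16313102183366934 origin [516.06036448 146.61902335] res [0.62980657 1.94323098 1.49301277]
far rail inner in board frame [[  94.64966632  131.72185385]
 [  95.15430959 -160.3327152 ]]
corner world [631.7242489  264.39790873]
near right corner [[-118.72183175 -158.55813646]]
block [[ 0.699 -0.292  0.022]]
reel [[ 0.632 -0.225  0.03 ]]
jar [[ 0.757 -0.168  0.061]]
```

```bash
cat >> h.py <<'E'
def yaw(s):
    from scipy.spatial.transform import Rotation as R
    m=R.from_quat(s["tool_rot"]).as_matrix(); return np.arctan2(m[1,1],m[0,1]),m
def plan(p,psi,tgt,tpsi,n):
    "n rows evenly; world target -> tool rows"
    p=np.array(p,float);dp=(np.array(tgt)-p)/n*1e3;dps=(tpsi-psi)/n
    for i in range(n):
        a=psi+i*dps;x=np.array([-np.sin(a),np.cos(a)]);y=np.array([np.cos(a),np.sin(a)])
        print([round(float(x@dp[:2])),round(float(y@dp[:2])),round(float(-dp[2])),0,0,round(float(-dps),3)])
E
python3 - <<'E'
from h import *
from station import manip
s=manip.sense();psi,_=yaw(s);print(psi)
plan(s["tcp_pos"],psi,[.47,.2,.2],.39,12)
plan([.47,.2,.2],.39,[.432,-.267,.17],-.245,12)
E
```

```text
1.1409798282523047
[-29, -21, -1, 0, 0, 0.063]
[-30, -19, -1, 0, 0, 0.063]
[-31, -17, -1, 0, 0, 0.063]
[-32, -15, -1, 0, 0, 0.063]
[-33, -13, -1, 0, 0, 0.063]
[-34, -11, -1, 0, 0, 0.063]
[-34, -9, -1, 0, 0, 0.063]
[-35, -6, -1, 0, 0, 0.063]
[-35, -4, -1, 0, 0, 0.063]
[-35, -2, -1, 0, 0, 0.063]
[-35, 0, -1, 0, 0, 0.063]
[-35, 2, -1, 0, 0, 0.063]
[-35, -18, 2, 0, 0, 0.053]
[-36, -16, 2, 0, 0, 0.053]
[-36, -14, 2, 0, 0, 0.053]
[-37, -12, 2, 0, 0, 0.053]
[-38, -10, 2, 0, 0, 0.053]
[-38, -8, 2, 0, 0, 0.053]
[-39, -6, 2, 0, 0, 0.053]
[-39, -4, 2, 0, 0, 0.053]
[-39, -2, 2, 0, 0, 0.053]
[-39, 0, 2, 0, 0, 0.053]
[-39, 2, 2, 0, 0, 0.053]
[-39, 4, 2, 0, 0, 0.053]
```

Request:
servo_tool --pt "-29 -21 -1 0 0 0.063 1" --pt "-30 -19 -1 0 0 0.063 1" --pt "-31 -17 -1 0 0 0.063 1" --pt "-32 -15 -1 0 0 0.063 1" --pt "-33 -13 -1 0 0 0.063 1" --pt "-34 -11 -1 0 0 0.063 1" --pt "-34 -9 -1 0 0 0.063 1" --pt "-35 -6 -1 0 0 0.063 1" --pt "-35 -4 -1 0 0 0.063 1" --pt "-35 -2 -1 0 0 0.063 1" --pt "-35 0 -1 0 0 0.063 1" --pt "-35 2 -1 0 0 0.063 1" --grip_force 80

```text
t: 1.1
tcp_pos: [0.4656, 0.1855, 0.1993]
tool_rot: [0.568, 0.823, -0.003, -0.003]
force: [0.8, 0.6, -0.4]
finger_gap: 0.996
```

Run:
```python
from h import *
from station import manip
d=manip.snapshot("wrist"); cv2.imwrite("pics/w1.png",d["frame"][:,:,::-1]); np.savez("pics/w1.npz",**d);print(d["world_from_camera"].round(3))
s=manip.sense();psi,_=yaw(s);print(psi)
th=-.163;R=np.array([[np.cos(th),-np.sin(th)],[np.sin(th),np.cos(th)]])
for p in [(120,160),(120,-160),(-120,160),(95,135),(95,-160)]: print(p,proj(d,np.r_[(R@np.array(p)+[516.06,146.6])/1e3,.023]))
```

```text
[[ 0.935 -0.339 -0.107  0.438]
 [ 0.355  0.884  0.303  0.264]
 [-0.008 -0.322  0.947  0.38 ]
 [ 0.     0.     0.     1.   ]]
0.3571827630203533
(120, 160) [[575.24574647 171.56972585]]
(120, -160) [[369.03320481 435.33367488]]
(-120, 160) [[328.5096874  10.2624132]]
(95, 135) [[532.41798752 182.26185171]]
(95, -160) [[348.70682359 425.53941225]]
```

View pics/w1.png

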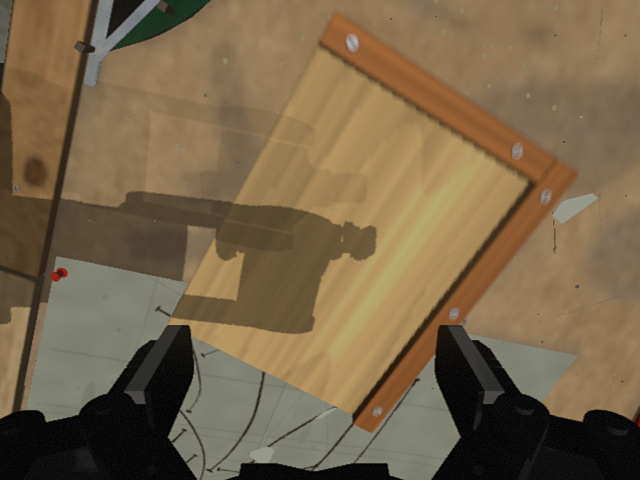

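The whole board is in view. Rail outer corners are near (335,12), (577,173) and (372,432), with the inner corner near (531,183). I'll zoom in for a refined board pose.

Run:
```python
from h import *
f=np.load("pics/w1.npz")["frame"][:,:,::-1]
t=[cv2.resize(f[y:y+40,x:x+50],None,fx=8,fy=8,interpolation=cv2.INTER_CUBIC)[:300] for x,y in [(310,0),(535,155),(345,400),(505,165)]]
cv2.imwrite("pics/w1z.png",np.vstack([np.hstack(t[:2]),np.hstack(t[2:])]))
```

```text
(no output)
```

View pics/w1z.png

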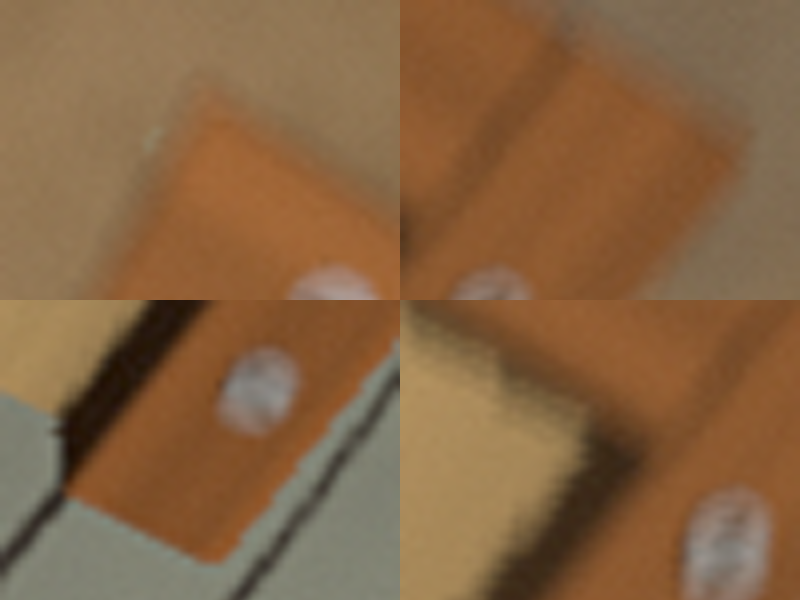

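Run:
```python
from h import *
d=np.load("pics/w1.npz")
P=[(310+200/8,0+85/8),(535+348/8,155+140/8),(345+215/8,400+265/8),(505+247/8,165+152/8),(345+65/8,400+192/8)]
P=np.array(P)-.45
M=[(-120,160),(120,160),(120,-160),(95,135),(95,-160)]
W=ray(d,P,.023)*1e3
th,t,R,e=fit2(M,W);print(th,t,e);print("corner",R@np.array([95,135])+t)
for i,j in [(1,2),(3,4)]: v=(W[i]-W[j])[:2];print("far yaw",np.arctan2(-v[0],v[1]),np.linalg.norm(v))
v=(W[1]-W[0])[:2];print(np.arctan2(v[1],v[0]),np.linalg.norm(v))
print(((W[:,:2]-t)@R).round(1))
plan([.4656,.1855,.1993],.357,[.432,-.267,.17],-.245,12)
```

```text
-0.16707263375771852 [518.66203918 148.87262498] [1.32804613 1.42386701 2.38503218 1.86699801 2.09000407]
corner [634.78926256 266.19469447]
far yaw -0.1693315346022201 316.67358872311866
far yaw -0.16537316837980479 291.15175244309717
-0.16907132190402444 238.40925143222728
[[-119.   159.2]
 [ 119.4  158.7]
 [ 118.7 -158. ]
 [  95.2  133.1]
 [  95.6 -158. ]]
[-34, -16, 2, 0, 0, 0.05]
[-35, -14, 2, 0, 0, 0.05]
[-36, -12, 2, 0, 0, 0.05]
[-36, -10, 2, 0, 0, 0.05]
[-37, -9, 2, 0, 0, 0.05]
[-37, -7, 2, 0, 0, 0.05]
[-37, -5, 2, 0, 0, 0.05]
[-38, -3, 2, 0, 0, 0.05]
[-38, -1, 2, 0, 0, 0.05]
[-38, 1, 2, 0, 0, 0.05]
[-38, 3, 2, 0, 0, 0.05]
[-38, 5, 2, 0, 0, 0.05]
```

Request:
servo_tool --pt "-34 -16 2 0 0 0.05 1" --pt "-35 -14 2 0 0 0.05 1" --pt "-36 -12 2 0 0 0.05 1" --pt "-36 -10 2 0 0 0.05 1" --pt "-37 -9 2 0 0 0.05 1" --pt "-37 -7 2 0 0 0.05 1" --pt "-37 -5 2 0 0 0.05 1" --pt "-38 -3 2 0 0 0.05 1" --pt "-38 -1 2 0 0 0.05 1" --pt "-38 1 2 0 0 0.05 1" --pt "-38 3 2 0 0 0.05 1" --pt "-38 5 2 0 0 0.05 1"

```text
t: 2.15
tcp_pos: [0.4312, -0.2835, 0.1749]
tool_rot: [0.794, 0.608, -0.002, -0.001]
force: [0.7, -0.7, 0.4]
finger_gap: 0.996
```

Run:
```python
from h import *
from station import manip
d=manip.snapshot("wrist"); cv2.imwrite("pics/w2.png",d["frame"][:,:,::-1]); np.savez("pics/w2.npz",**d)
s=manip.sense();psi,m=yaw(s);print(psi,s["tcp_pos"],m.round(3))
```

```text
-0.2696345716144239 [ 0.43221214 -0.29263116  0.17502108] [[ 0.266  0.964 -0.   ]
 [ 0.964 -0.266 -0.01 ]
 [-0.01   0.002 -1.   ]]
```

View pics/w2.png

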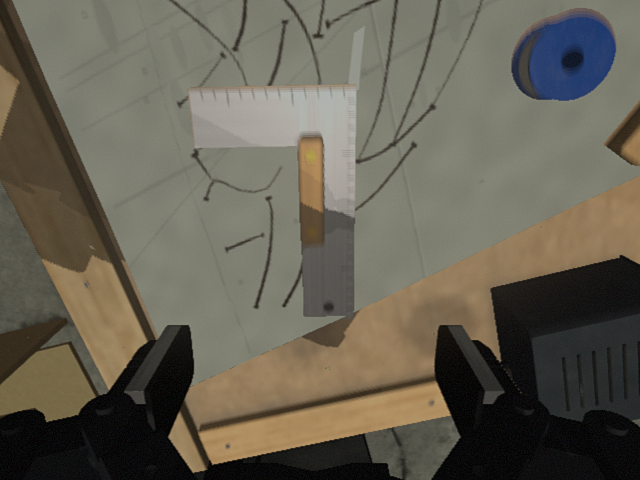

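The wrist view shows the heel at (356,85), the long end at (354,316), the short end at (190,90), and the grip top between x=301 and 324, y=135 to 246.

Run:
```python
from h import *
from station import manip
d=np.load("pics/w2.npz");f=d["frame"][:,:,::-1]
cv2.imwrite("pics/w2z.png",cv2.resize(f[70:260,180:370],None,fx=3.1,fy=3.1,interpolation=cv2.INTER_CUBIC))
W=ray(d,[(356,85),(354,316),(190,89),(304,316),(194,147)],.008)*1e3
th,t,R,e=fit2([(36,74),(36,-126),(-94,74),(-10,-126),(-94,28)],W);print(th,t,e)
v=(W[0]-W[1])[:2];print(np.arctan2(-v[0],v[1]),np.linalg.norm(v))
s=manip.sense();psi,m=yaw(s);print(psi,s["tcp_pos"],s["t"])
```

```text
-0.24658222096623272 [ 434.34070904 -266.26756899] [1.18891003 0.11078763 1.81413233 0.87911116 0.99372365]
-0.2416075012493813 199.24234383767399
-0.2696345716144239 [ 0.43221214 -0.29263116  0.17502108] 2.2
```

View pics/w2z.png

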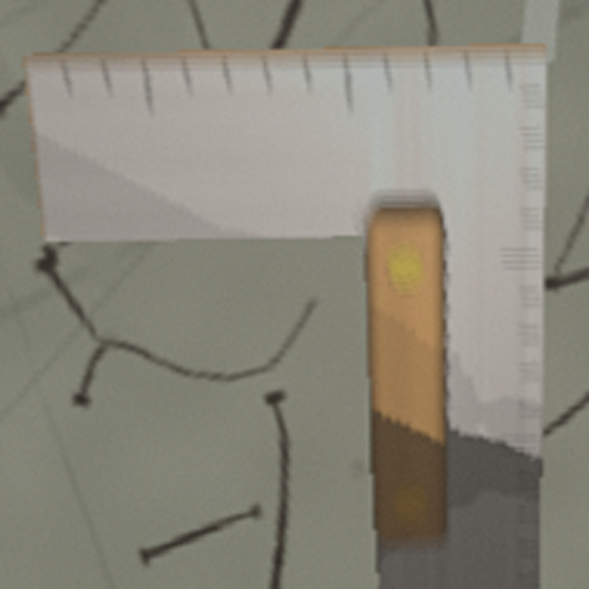

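Run:
```python
from h import *
from station import manip
s=manip.sense();psi,m=yaw(s)
plan(s["tcp_pos"],psi,[.4335,-.2668,.085],-.245,5)
from scipy.spatial.transform import Rotation as Q
print(m[:,2])
```

```text
[5, -1, 18, 0, 0, -0.005]
[5, -1, 18, 0, 0, -0.005]
[5, -1, 18, 0, 0, -0.005]
[5, -1, 18, 0, 0, -0.005]
[5, -1, 18, 0, 0, -0.005]
[-4.66163643e-04 -9.82254438e-03 -9.99951649e-01]
```

Request:
servo_tool --pt "5 -1 18 0 0.01 0 1" --pt "5 -1 18 0 0 0 1" --pt "5 -1 18 0 0 0 1" --pt "5 -1 18 0 0 0 1" --pt "5 -1 18 0 0 0 1" --pt "0 0 0 0 0 0 1" --pt "0 0 0 0 0 0 1"

```text
t: 2.78
tcp_pos: [0.4352, -0.2733, 0.0809]
tool_rot: [0.798, 0.602, 0.001, 0.003]
force: [-0.1, -0.1, 1.0]
finger_gap: 1.003
```

```bash
cat > st.py <<'E'
from h import *
from station import manip
s=manip.sense();psi,m=yaw(s)
print("t",s["t"],"yaw",psi.round(4),"tcp",s["tcp_pos"].round(4) if hasattr(s["tcp_pos"],'round') else s["tcp_pos"],"z",m[:,2].round(4),"F",np.round(s["force"],1),"gap",s["finger_gap"])
E
cat > to.py <<'E'
import sys
from st import *
a=[float(x) for x in sys.argv[1:]]
print("remaining (tool mm):"); plan(s["tcp_pos"],psi,a[:3],a[3],int(a[4]))
E
python3 to.py .4335 -.2668 .014 -.245 4
```

```text
t 2.7833 yaw -0.278 tcp [ 0.4352 -0.2733  0.0809] z [ 0.0046 -0.0031 -1.    ] F [-0.1 -0.1  1. ] gap 1.00273435540792
remaining (tool mm):
[1, -1, 17, 0, 0, -0.008]
[1, -1, 17, 0, 0, -0.008]
[1, -1, 17, 0, 0, -0.008]
[1, -1, 17, 0, 0, -0.008]
```

Request:
servo_tool --pt "2 -1 2 0 0 -0.016 1" --pt "2 -1 2 0 0 -0.016 1" --pt "1 0 1 0 0 0 1" --pt "0 0 0 0 0 0 1"

```text
t: 3.12
tcp_pos: [0.4361, -0.2686, 0.078]
tool_rot: [0.787, 0.617, 0.001, 0.005]
force: [-0.1, -0.2, 0.2]
finger_gap: 1.002
```

```bash
python3 to.py .4335 -.2668 .014 -.245 5
```

```text
t 3.1167 yaw -0.2413 tcp [ 0.4361 -0.2686  0.078 ] z [ 0.0077 -0.0063 -1.    ] F [-0.1 -0.2  0.2] gap 1.001954302602776
remaining (tool mm):
[0, -1, 13, 0, 0, 0.001]
[0, -1, 13, 0, 0, 0.001]
[0, -1, 13, 0, 0, 0.001]
[0, -1, 13, 0, 0, 0.001]
[0, -1, 13, 0, 0, 0.001]
```

Request:
servo_tool --pt "0 -1 13 0.009 0.004 0 1" --pt "0 -1 13 0 0 0 1" --pt "0 -1 13 0 0 0 1" --pt "0 0 13 0 0 0 1" --pt "0 0 9 0 0 0 1" --pt "0 0 0 0 0 0 1"

```text
t: 3.62
tcp_pos: [0.4362, -0.2713, 0.0153]
tool_rot: [0.787, 0.617, 0.0, 0.004]
force: [-0.3, 1.0, -0.2]
finger_gap: 1.002
```

```bash
python3 to.py .4335 -.2668 .014 -.245 1;  python3 - <<'E'
from h import *
from station import manip
d=manip.snapshot("wrist"); cv2.imwrite("pics/w3.png",d["frame"][:,:,::-1])
E
```

```text
t 3.6167 yaw -0.2412 tcp [ 0.4362 -0.2713  0.0153] z [ 0.0057 -0.0064 -1.    ] F [-0.3  1.  -0.2] gap 1.001538814686718
remaining (tool mm):
[4, -4, 1, 0, 0, 0.004]
```

View pics/w3.png

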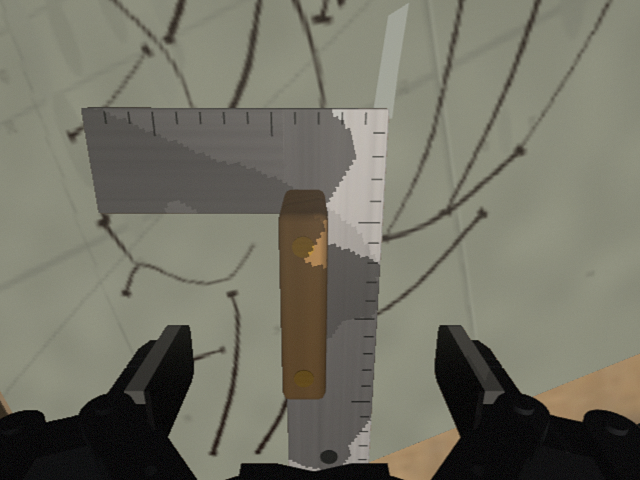

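The bar lies between the open fingers, about 3-4 mm left of centre at columns 280 to 327, with the pads centred near 313. I'll shift slightly and close.

Request:
servo_tool --pt "3 -3 0 0.009 0.007 0 1" --pt "3 -2 0 0 0 0 1" --pt "0 0 0 0 0 0 0" --pt "0 0 0 0 0 0 -0.3" --pt "0 0 0 0 0 0 -1" --pt "0 0 0 0 0 0 -1" --pt "0 0 0 0 0 0 -1" --pt "0 0 0 0 0 0 -1" --grip_force 80

```text
t: 4.33
tcp_pos: [0.4344, -0.2652, 0.0185]
tool_rot: [0.787, 0.617, 0.001, 0.001]
force: [-0.0, 0.7, 0.3]
finger_gap: 0.139
```

```bash
python3 to.py .4335 -.2668 .09 -.245 4
```

```text
t 4.3333 yaw -0.2409 tcp [ 0.4344 -0.2652  0.0185] z [ 2.4e-03 -9.0e-04 -1.0e+00] F [-0.   0.7  0.3] gap 0.13869963646573577
remaining (tool mm):
[0, 0, -18, 0, 0, 0.001]
[0, 0, -18, 0, 0, 0.001]
[0, 0, -18, 0, 0, 0.001]
[0, 0, -18, 0, 0, 0.001]
```

Request:
servo_tool --pt "0 0 0 0 0 0 -1" --pt "0 0 0 0 0 0 -1" --pt "0 0 0 0 0 0 -1"

```text
t: 4.58
tcp_pos: [0.4346, -0.2654, 0.0187]
tool_rot: [0.787, 0.617, 0.001, 0.001]
force: [0.5, 0.1, -0.3]
finger_gap: -0.003
```

```bash
python3 st.py;  python3 - <<'E'
from h import *
from station import manip
d=manip.snapshot("wrist"); cv2.imwrite("pics/w4.png",d["frame"][:,:,::-1])
E
```

```text
t 4.5833 yaw -0.241 tcp [ 0.4346 -0.2654  0.0187] z [ 0.0029 -0.0013 -1.    ] F [ 0.5  0.1 -0.3] gap -0.003105704936477752
```

View pics/w4.png

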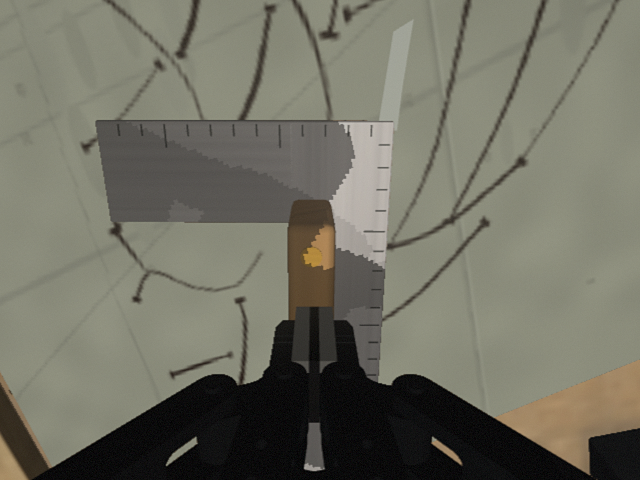

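Run:
```python
from h import *
from st import *
d=manip.snapshot("wrist"); p=s["tcp_pos"]
print("tcp px",proj(d,p), "5cm behind",proj(d,p-m[:,2]*.05),d["world_from_camera"].round(3))
th=-.245;R=np.array([[np.cos(th),-np.sin(th)],[np.sin(th),np.cos(th)]])
for q in [(9,40),(-9,40),(9,-40),(-9,-40)]: print(q,proj(d,np.r_[R@np.array(q)/1e3+[.4335,-.2668],.052]))
for q in [(36,74),(-94,74)]: print(q,proj(d,np.r_[R@np.array(q)/1e3+[.4335,-.2668],.008]))
d=manip.snapshot("side"); cv2.imwrite("pics/s4.png",cv2.resize(d["frame"][220:420,200:400,::-1],None,fx=3,fy=3,interpolation=cv2.INTER_CUBIC));print(proj(d,p))
```

```text
t 4.6333 yaw -0.241 tcp [ 0.4346 -0.2654  0.0187] z [ 0.0028 -0.0013 -1.    ] F [ 0.4  0.5 -0.4] gap 0.0012091029454942034
tcp px [[313.17652961 285.50056698]] 5cm behind [[313.05262024 344.80862924]] [[ 0.971  0.227  0.074  0.454]
 [-0.239  0.919  0.314 -0.184]
 [ 0.004 -0.323  0.946  0.2  ]
 [ 0.     0.     0.     1.   ]]
(9, 40) [[336.64724541 227.4684297 ]]
(-9, 40) [[286.97916986 227.33928461]]
(9, -40) [[332.65319734 408.39719179]]
(-9, -40) [[290.10669171 408.37104448]]
(36, 74) [[394.86648524 123.28574186]]
(-94, 74) [[ 95.22013011 122.16329817]]
[[301.01295597 319.00441783]]
```

View pics/s4.png

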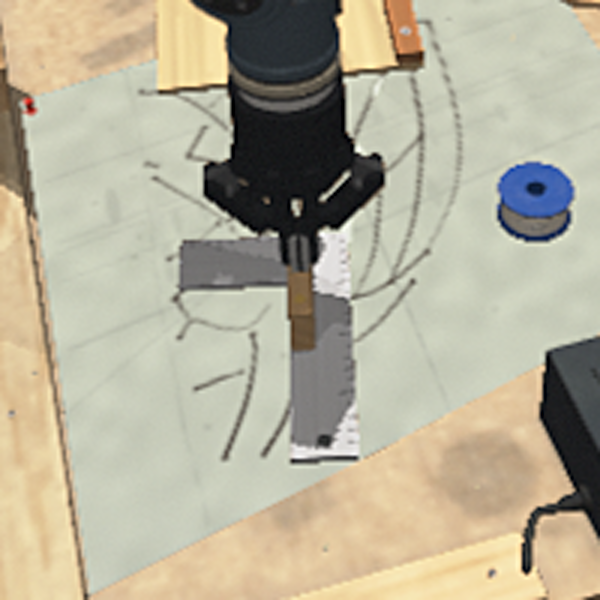

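The fingers are fully shut and look to be standing over the bar, not around it. I'll triangulate the fingertip from the two views to check.

Run:
```python
from h import *
from st import *
p=s["tcp_pos"]
a=manip.snapshot("side");b=manip.snapshot("wrist");np.savez("pics/s5.npz",**a);np.savez("pics/w5.npz",**b)
for n in range(0,70,10): print(n,"mm behind: side zoom",((proj(a,p-m[:,2]*n/1e3)[0]-[270,270])*8).round(0),"wrist zoom",((proj(b,p-m[:,2]*n/1e3)[0]-[260,260])*4).round(), "wrist +11mm x",((proj(b,p-m[:,2]*n/1e3+m[:,0]*.011)[0]-[260,260])*4).round())
A=cv2.resize(a["frame"][270:345,270:320,::-1],None,fx=8,fy=8,interpolation=cv2.INTER_CUBIC)
B=cv2.resize(b["frame"][260:410,260:360,::-1],None,fx=4,fy=4,interpolation=cv2.INTER_CUBIC)
cv2.imwrite("pics/z5.png",np.hstack([A,B]))
```

```text
t 4.7333 yaw -0.2409 tcp [ 0.4345 -0.2653  0.0187] z [ 0.0027 -0.0012 -1.    ] F [-0.1 -0.1  0.4] gap 0.0027092383809449016
0 mm behind: side zoom [248. 392.] wrist zoom [213. 102.] wrist +11mm x [213.  14.]
10 mm behind: side zoom [246. 368.] wrist zoom [212. 140.] wrist +11mm x [212.  48.]
20 mm behind: side zoom [244. 344.] wrist zoom [212. 182.] wrist +11mm x [212.  86.]
30 mm behind: side zoom [242. 319.] wrist zoom [212. 228.] wrist +11mm x [212. 128.]
40 mm behind: side zoom [240. 294.] wrist zoom [212. 280.] wrist +11mm x [212. 175.]
50 mm behind: side zoom [238. 269.] wrist zoom [212. 339.] wrist +11mm x [212. 229.]
60 mm behind: side zoom [236. 243.] wrist zoom [212. 406.] wrist +11mm x [212. 289.]
```

View pics/z5.png

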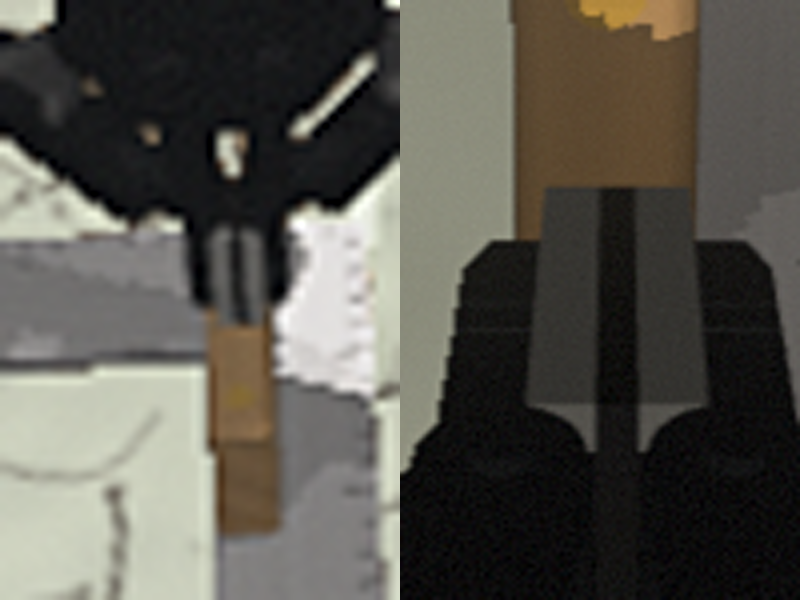

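Both views put the shut fingertips about 40 mm behind the reported TCP, at z≈0.06, just above the bar top at 0.052. Contact force is zero, which fits. The reported TCP clearly doesn't match the real fingertips, so I'll trust the images. Next I'll reopen and go lower in checked steps, watching the force.

Request:
servo_tool --pt "0 0 0 0 0 0 1" --pt "0 0 0 0 0 0 1" --pt "0 0 0 0 0 0 1" --pt "0 0 0 0 0 0 1" --pt "0 0 0 0 0 0 1" --pt "0 0 0 0 0 0 1" --pt "0 0 5 0 0 0 1" --pt "0 0 5 0 0 0 1" --pt "0 0 5 0 0 0 1" --pt "0 0 5 0 0 0 1" --pt "0 0 0 0 0 0 1"

```text
t: 5.75
tcp_pos: [0.4346, -0.2654, -0.0035]
tool_rot: [0.787, 0.617, 0.001, 0.001]
force: [0.3, 0.5, -0.6]
finger_gap: 1.003
```

Run:
```python
from h import *
from st import *
a=manip.snapshot("side");b=manip.snapshot("wrist")
A=cv2.resize(a["frame"][250:350,250:350,::-1],None,fx=4,fy=4,interpolation=cv2.INTER_CUBIC)
B=cv2.resize(b["frame"][:,120:520,::-1],None,fx=400/480,fy=400/480)
cv2.imwrite("pics/z6.png",np.hstack([A,B]))
```

```text
t 5.75 yaw -0.2411 tcp [ 0.4346 -0.2654 -0.0035] z [ 0.0028 -0.0012 -1.    ] F [ 0.3  0.5 -0.6] gap 1.0031732414115948
```

View pics/z6.png

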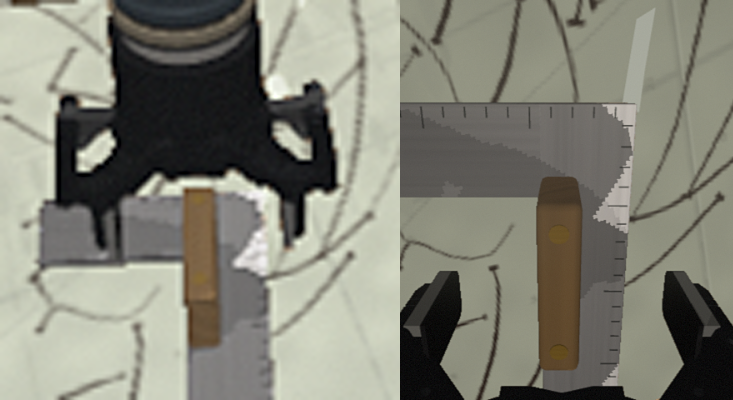

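The TCP now reads -3.5 mm with no contact, which confirms the offset. The bar is centred between the fingers: column 558 against a finger midpoint of 561. I'll continue down.

Request:
servo_tool --pt "0 0 5 0 0 0 1" --pt "0 0 5 0 0 0 1" --pt "0 0 5 0 0 0 1" --pt "0 0 3 0 0 0 1" --pt "0 0 0 0 0 0 1" --pt "0 0 0 0 0 0 1"

```text
t: 6.35
tcp_pos: [0.4351, -0.2659, -0.0228]
tool_rot: [0.787, 0.617, 0.001, 0.002]
force: [-0.5, 0.2, 0.3]
finger_gap: 1.002
```

```bash
cat > pic.py <<'E'
import sys
from h import *
from st import *
a=manip.snapshot("side");b=manip.snapshot("wrist")
x,y=map(int,sys.argv[2:4])
A=cv2.resize(a["frame"][y:y+100,x:x+100,::-1],None,fx=4,fy=4,interpolation=cv2.INTER_CUBIC)
B=cv2.resize(b["frame"][:,120:520,::-1],None,fx=400/480,fy=400/480)
cv2.imwrite(sys.argv[1],np.hstack([A,B])); np.savez("pics/lastw.npz",**b); np.savez("pics/lasts.npz",**a)
E
python3 pic.py pics/z7.png 250 250
```

```text
t 6.35 yaw -0.241 tcp [ 0.4351 -0.2659 -0.0228] z [ 0.0037 -0.0021 -1.    ] F [-0.5  0.2  0.3] gap 1.0022880451432041
```

View pics/z7.png

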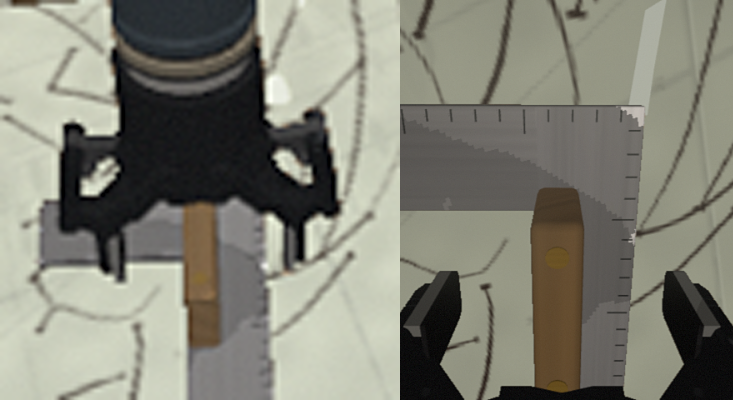

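Request:
servo_tool --pt "0 0 0 0 0 0 0" --pt "0 0 0 0 0 0 -0.4" --pt "0 0 0 0 0 0 -1" --pt "0 0 0 0 0 0 -1" --pt "0 0 0 0 0 0 -1" --pt "0 0 0 0 0 0 -1" --pt "0 0 0 0 0 0 -1" --pt "0 0 0 0 0 0 -1" --pt "0 0 0 0 0 0 -1" --grip_force 80

```text
t: 7.2
tcp_pos: [0.435, -0.2659, -0.0215]
tool_rot: [0.787, 0.617, 0.001, 0.002]
force: [0.2, -0.2, -0.6]
finger_gap: 0.2
```

```bash
python3 pic.py pics/z8.png 250 250
```

```text
t 7.2 yaw -0.2409 tcp [ 0.435  -0.2659 -0.0215] z [ 0.0038 -0.0025 -1.    ] F [ 0.2 -0.2 -0.6] gap 0.20026067482195262
```

View pics/z8.png

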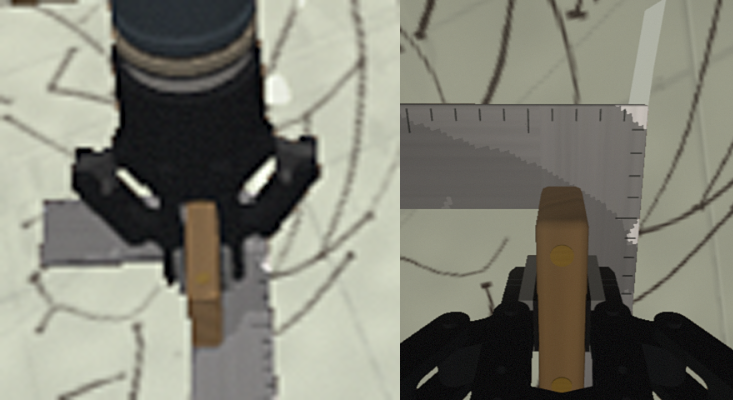

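The jaws are on the bar with gap 0.20 (about 17 mm), and the pads straddle the grip. I'll measure the square against the tool.

Run:
```python
from h import *
f=np.load("pics/lastw.npz")["frame"][:,:,::-1]
t=[cv2.resize(f[y:y+75,x:x+100],None,fx=4,fy=4,interpolation=cv2.INTER_CUBIC) for x,y in [(350,100),(60,100),(350,230),(60,180)]]
cv2.imwrite("pics/z9.png",np.vstack([np.hstack(t[:2]),np.hstack(t[2:])]))
```

```text
(no output)
```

View pics/z9.png

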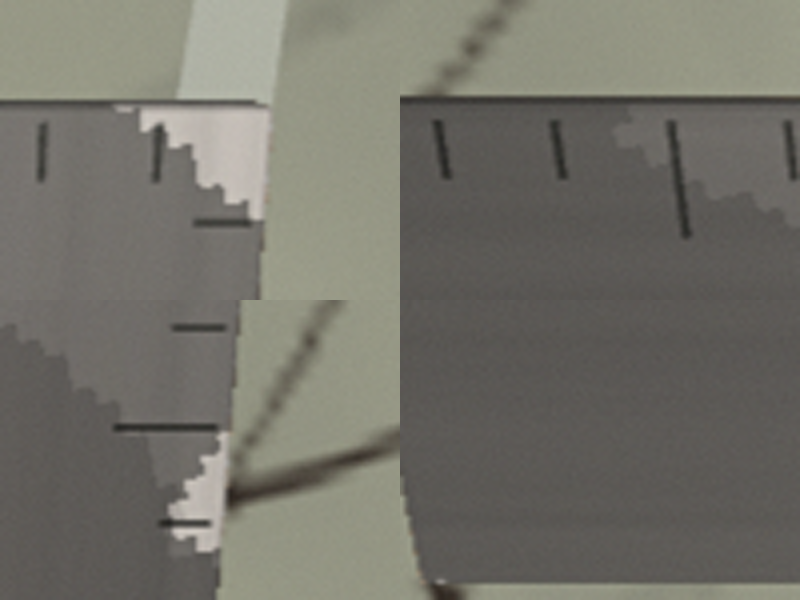

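Run:
```python
from h import *
from st import *
d=np.load("pics/lastw.npz")
W=ray(d,[(417.2,125.8),(60,124.8),(410.2,230),(404.8,292.5)],.008)
T=((W-s["tcp_pos"])@m*1e3);print("tool frame",T.round(1)); print(W.round(4))
v=T[0]-T[3];print("long edge vs tool x",np.arctan2(v[1],v[0])); v=T[0]-T[1];print("short edge vs tool y",np.arctan2(-v[0],v[1]))
```

```text
t 7.3 yaw -0.2409 tcp [ 0.435  -0.2659 -0.0215] z [ 0.0038 -0.0025 -1.    ] F [-0.  -1.  -0.3] gap 0.2014126086270387
tool frame [[ 73.7  35.9 -29.5]
 [ 74.1 -86.7 -30. ]
 [ 36.2  36.2 -29.4]
 [ 10.5  36.  -29.4]]
[[ 0.4873 -0.2028  0.008 ]
 [ 0.3684 -0.1732  0.008 ]
 [ 0.4787 -0.2394  0.008 ]
 [ 0.4723 -0.2642  0.008 ]]
long edge vs tool x -0.0014813765414170904
short edge vs tool y 0.003206540605782337
```

Request:
servo_tool --pt "0 0 -5 0 0 0 -1" --pt "0 0 -10 0 0 0 -1" --pt "0 0 -15 0 0 0 -1" --pt "0 0 -15 0 0 0 -1" --pt "0 0 -15 0 0 0 -1" --pt "0 0 -10 0 0 0 -1" --pt "0 0 0 0 0 0 -1"

```text
t: 7.88
tcp_pos: [0.4323, -0.2631, 0.0512]
tool_rot: [0.787, 0.617, 0.0, -0.002]
force: [0.7, 0.3, -4.5]
finger_gap: 0.2
```

```bash
python3 pic.py pics/z10.png 250 210;python3 to.py .5651 .1668 .05 -.168 20
```

```text
t 7.8833 yaw -0.2412 tcp [ 0.4323 -0.2631  0.0512] z [-0.0014  0.0031 -1.    ] F [ 0.7  0.3 -4.5] gap 0.199547578382448
t 7.9833 yaw -0.2412 tcp [ 0.4316 -0.2625  0.0497] z [-0.0031  0.0047 -1.    ] F [ 0.3 -0.3 -5. ] gap 0.19620006677856855
remaining (tool mm):
[22, 1, 0, 0, 0, -0.004]
[22, 1, 0, 0, 0, -0.004]
[22, 2, 0, 0, 0, -0.004]
[22, 2, 0, 0, 0, -0.004]
[22, 2, 0, 0, 0, -0.004]
[22, 2, 0, 0, 0, -0.004]
[22, 2, 0, 0, 0, -0.004]
[22, 2, 0, 0, 0, -0.004]
[22, 2, 0, 0, 0, -0.004]
[22, 2, 0, 0, 0, -0.004]
[22, 2, 0, 0, 0, -0.004]
[22, 2, 0, 0, 0, -0.004]
[22, 2, 0, 0, 0, -0.004]
[22, 2, 0, 0, 0, -0.004]
[22, 3, 0, 0, 0, -0.004]
[22, 3, 0, 0, 0, -0.004]
[22, 3, 0, 0, 0, -0.004]
[22, 3, 0, 0, 0, -0.004]
[22, 3, 0, 0, 0, -0.004]
[22, 3, 0, 0, 0, -0.004]
```

View pics/z10.png

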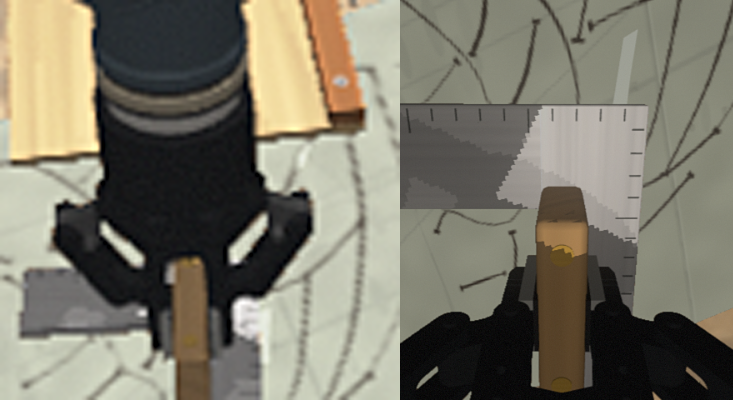

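The square is lifted with no slip: it sits unchanged in the wrist view, and the force shows about 4.5 N of weight.

Request:
servo_tool --pt "12 1 0 0 0 0 -1" --pt "22 2 0 0 0 -0.004 -1" --pt "22 2 0 0 0 -0.004 -1" --pt "22 2 0 0 0 -0.004 -1" --pt "22 2 0 0 0 -0.004 -1" --pt "22 2 0 0 0 -0.004 -1" --pt "22 2 0 0 0 -0.004 -1" --pt "22 2 0 0 0 -0.004 -1" --pt "22 2 0 0 0 -0.004 -1" --pt "22 2 0 0 0 -0.004 -1" --pt "22 2 0 0 0 -0.004 -1" --pt "22 2 0 0 0 -0.004 -1"

```text
t: 8.98
tcp_pos: [0.5052, -0.0029, 0.0408]
tool_rot: [0.776, 0.631, -0.004, -0.013]
force: [0.6, -0.2, -4.3]
finger_gap: 0.2
```

```bash
python3 to.py .5651 .1668 .05 -.168 9
```

```text
t 8.9833 yaw -0.2053 tcp [ 0.5052 -0.0029  0.0408] z [-0.0232  0.015  -0.9996] F [ 0.6 -0.2 -4.3] gap 0.20022891880948818
remaining (tool mm):
[20, 3, -1, 0, 0, -0.004]
[20, 3, -1, 0, 0, -0.004]
[20, 3, -1, 0, 0, -0.004]
[20, 3, -1, 0, 0, -0.004]
[20, 3, -1, 0, 0, -0.004]
[20, 3, -1, 0, 0, -0.004]
[20, 3, -1, 0, 0, -0.004]
[20, 3, -1, 0, 0, -0.004]
[20, 3, -1, 0, 0, -0.004]
```

Request:
servo_tool --pt "20 3 -2 -0.006 -0.003 -0.004 -1" --pt "20 3 -2 -0.006 -0.003 -0.004 -1" --pt "20 3 -2 -0.006 -0.003 -0.004 -1" --pt "20 3 -2 -0.006 -0.002 -0.004 -1" --pt "20 3 -2 -0.006 0 -0.004 -1" --pt "20 3 -2 -0.004 0 -0.004 -1" --pt "20 3 -2 0 0 -0.004 -1" --pt "12 2 -1 0 0 -0.004 -1" --pt "5 1 0 0 0 0 -1" --pt "0 0 0 0 0 0 -1"

```text
t: 9.82
tcp_pos: [0.5472, 0.1673, 0.0447]
tool_rot: [0.762, 0.647, -0.006, -0.006]
force: [0.1, -0.3, -4.1]
finger_gap: 0.205
```

```bash
python3 to.py .5651 .1668 .05 -.168 3
```

```text
t 9.8167 yaw -0.1634 tcp [0.5472 0.1673 0.0447] z [-1.690e-02  8.000e-04 -9.999e-01] F [ 0.1 -0.3 -4.1] gap 0.2052472609023603
remaining (tool mm):
[1, 6, -2, 0, 0, 0.002]
[1, 6, -2, 0, 0, 0.002]
[1, 6, -2, 0, 0, 0.002]
```

Request:
servo_tool --pt "1 6 -2 -0.009 0.003 0.003 -1" --pt "1 6 -2 -0.009 0 0.003 -1" --pt "1 5 -1 -0.004 0 0 -1" --pt "0 2 0 0 0 0 -1" --pt "0 0 0 0 0 0 -1"

```text
t: 10.23
tcp_pos: [0.5657, 0.1635, 0.0482]
tool_rot: [0.766, 0.643, 0.0, 0.001]
force: [0.6, 0.1, -5.2]
finger_gap: 0.202
```

```bash
python3 to.py .5651 .1668 .05 -.168 1
python3 - <<'E'
from h import *
from station import manip
for n in ["wrist","side","top"]:
    d=manip.snapshot(n);np.savez(f"pics/{n}11.npz",**d);cv2.imwrite(f"pics/{n}11.png",d["frame"][:,:,::-1])
E
```

```text
t 10.2333 yaw -0.1729 tcp [0.5657 0.1635 0.0482] z [ 0.0017 -0.002  -1.    ] F [ 0.6  0.1 -5.2] gap 0.20224135351745356
remaining (tool mm):
[3, -1, -2, 0, 0, -0.005]
```

View pics/wrist11.png

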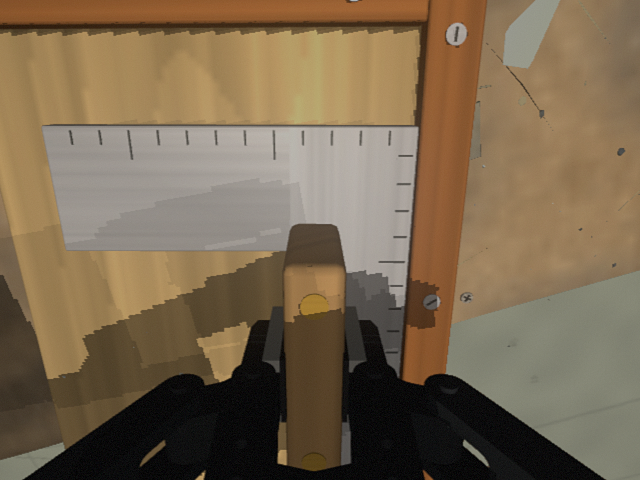

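View pics/side11.png

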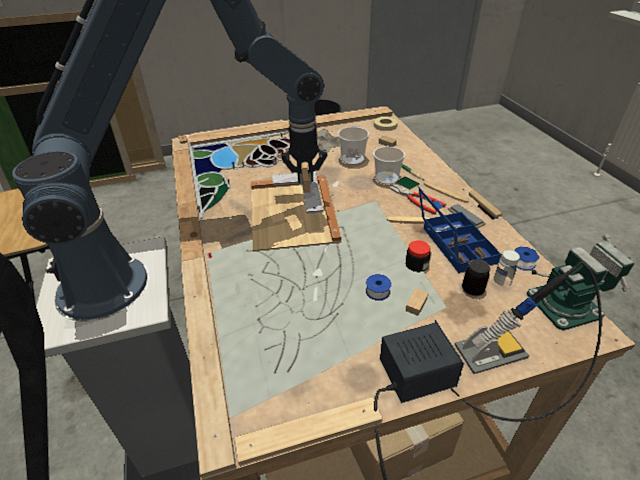

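Run:
```python
from h import *
f=np.load("pics/wrist11.npz")["frame"][:,:,::-1]
t=[cv2.resize(f[y:y+75,x:x+100],None,fx=4,fy=4,interpolation=cv2.INTER_CUBIC) for x,y in [(360,0),(0,0),(360,80),(360,310)]]
cv2.imwrite("pics/z12.png",np.vstack([np.hstack(t[:2]),np.hstack(t[2:])]))
```

```text
(no output)
```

View pics/z12.png

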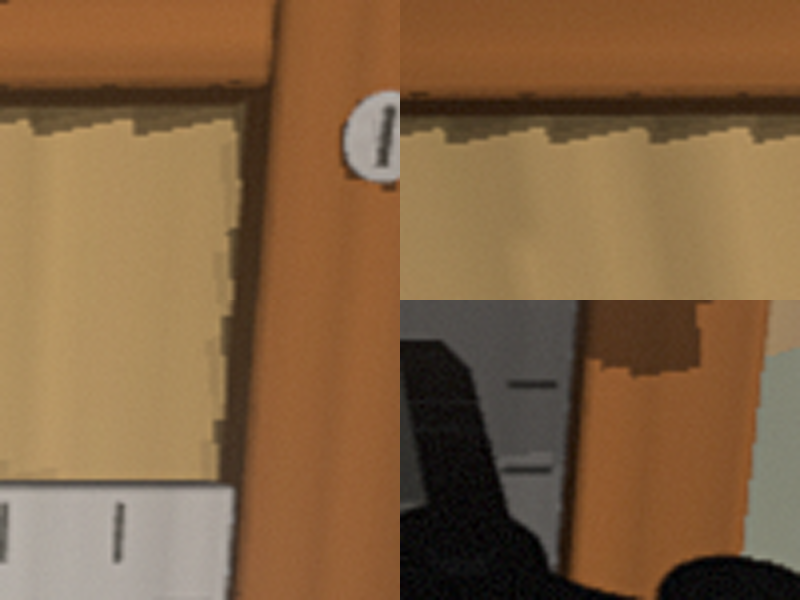

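Run:
```python
from h import *
from st import *
d=np.load("pics/wrist11.npz")
far=ray(d,[(427,22),(425.2,81),(420.2,152),(406,310),(402.5,375)],.023)
side=ray(d,[(362,20.7),(425,20.5),(2,24.2)],.023)
def ang(P): 
    v=np.linalg.svd(P[:,:2]-P[:,:2].mean(0))[2][0]; return v,P[:,:2].mean(0)
v,c=ang(far); v=v*np.sign(v[1]); print("far yaw",np.arctan2(-v[0],v[1]), "resid",((far[:,:2]-c)@np.array([v[1],-v[0]])*1e3).round(1))
v2,c2=ang(side); v2=v2*np.sign(v2[0]); print("side yaw",np.arctan2(v2[1],v2[0]))
A=np.c_[v,-v2];k=np.linalg.solve(A,c2-c);cor=c+v*k[0];print("corner",cor)
H=ray(d,[(418.7,126.5),(44,125)],s["tcp_pos"][2]+.0295);print("heel",H,"tool",((H-s["tcp_pos"])@m*1e3).round(1))
th=np.arctan2(-v[0],v[1]);R=np.array([[np.cos(th),-np.sin(th)],[np.sin(th),np.cos(th)]])
print("heel in corner frame mm",((H[:,:2]-cor)@R*1e3).round(1))
Hh=s["tcp_pos"]+m@np.array([.0737,.0359,-.0295]);print("heel from grasp in corner",((Hh[:2]-cor)@R*1e3).round(1))
```

```text
t 10.3833 yaw -0.1725 tcp [0.5648 0.1639 0.0481] z [ 5.0e-04 -1.9e-03 -1.0e+00] F [-0.8 -0.1 -4. ] gap 0.20148897618767342
far yaw -0.16914031589281367 resid [-0.7  0.5  0.6 -0.6  0.2]
side yaw -0.16457231992117305
corner [0.63505837 0.26769514]
heel [[0.61422452 0.22965722 0.07757371]
 [0.48745211 0.25235648 0.07757371]] tool [[ 73.2  37.4 -29.6]
 [ 73.8 -91.3 -29.7]]
heel in corner frame mm [[ -14.1  -41. ]
 [-142.9  -40. ]]
heel from grasp in corner [-15.7 -40.5]
```

The heel is about 15 mm from the far rail and 41 mm short of the side rail, with yaw within 0.005. I'll lower it now.

Request:
servo_tool --pt "0 0 8 0 0 -0.005 -1" --pt "0 0 10 0 0 0 -1" --pt "0 0 10 0 0 0 -1" --pt "0 0 10 0 0 0 -1" --pt "0 0 8 0 0 0 -1" --pt "0 0 3 0 0 0 -1" --pt "0 0 0 0 0 0 -1"

```text
t: 10.97
tcp_pos: [0.5629, 0.1633, -0.0076]
tool_rot: [0.764, 0.645, -0.002, -0.0]
force: [0.4, 0.1, -5.6]
finger_gap: 0.204
```

```bash
python3 to.py .5651 .1668 -.0125 -.168 1
```

```text
t 10.9667 yaw -0.1675 tcp [ 0.5629  0.1633 -0.0076] z [-0.0033 -0.0022 -1.    ] F [ 0.4  0.1 -5.6] gap 0.20393444983722225
remaining (tool mm):
[4, 2, 5, 0, 0, 0.001]
```

Request:
servo_tool --pt "0 0 2 -0.004 0.004 0 -1" --pt "0 0 2 0 0 0 -1" --pt "0 0 1 0 0 0 -1" --pt "0 0 0 0 0 0 -1"

```text
t: 11.3
tcp_pos: [0.5632, 0.1635, -0.012]
tool_rot: [0.764, 0.646, 0.001, 0.0]
force: [0.2, -0.8, -4.8]
finger_gap: 0.202
```

```bash
python3 st.py
```

```text
t 11.3 yaw -0.1671 tcp [ 0.5632  0.1635 -0.012 ] z [ 0.0022  0.0013 -1.    ] F [ 0.2 -0.8 -4.8] gap 0.20158129733474453
```

Not touching yet (-4.8 N is its own weight). I'll lower in 1 mm steps until the weight comes off.

Request:
servo_tool --pt "0 0 1 0 0 0 -1" --pt "0 0 1 0 0 0 -1" --pt "0 0 0 0 0 0 -1"

```text
t: 11.55
tcp_pos: [0.564, 0.1636, -0.0122]
tool_rot: [0.764, 0.646, 0.002, 0.001]
force: [-0.1, -0.4, -4.7]
finger_gap: 0.193
```

```bash
python3 st.py
```

```text
t 11.55 yaw -0.1669 tcp [ 0.564   0.1636 -0.0122] z [ 0.0043  0.0013 -1.    ] F [-0.1 -0.4 -4.7] gap 0.1933389712584263
```

Request:
servo_tool --pt "0 0 2 0.004 0 0 -1" --pt "0 0 2 0 0 0 -1" --pt "0 0 0 0 0 0 -1"

```text
t: 11.8
tcp_pos: [0.5643, 0.1638, -0.0118]
tool_rot: [0.763, 0.646, 0.001, -0.0]
force: [0.2, 0.2, -5.4]
finger_gap: 0.199
```

```bash
python3 pic.py pics/z13.png 255 160
```

```text
t 11.8 yaw -0.1664 tcp [ 0.5643  0.1638 -0.0118] z [ 0.0016  0.0019 -1.    ] F [ 0.2  0.2 -5.4] gap 0.19932105447123727
```

View pics/z13.png

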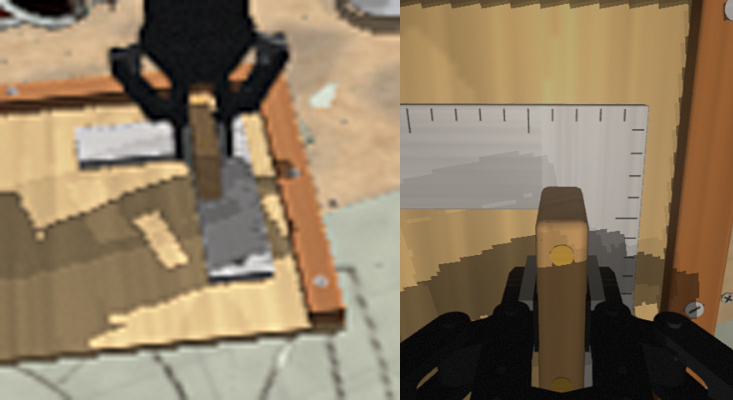

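Request:
servo_tool --pt "0 0 4 0 0 0 -1" --pt "0 0 0 0 0 0 -1"

```text
t: 12.07
tcp_pos: [0.5652, 0.1639, -0.0113]
tool_rot: [0.763, 0.646, 0.002, 0.0]
force: [-0.2, -1.0, -5.4]
finger_gap: 0.205
```

```bash
python3 st.py
```

```text
t 12.0667 yaw -0.1658 tcp [ 0.5652  0.1639 -0.0113] z [ 0.0032  0.0019 -1.    ] F [-0.2 -1.  -5.4] gap 0.20488893945945305
```

Request:
servo_tool --pt "0 0 4 0 0 0 -1" --pt "0 0 4 0 0 0 -1"

```text
t: 12.23
tcp_pos: [0.5663, 0.1641, -0.0126]
tool_rot: [0.763, 0.646, 0.003, 0.001]
force: [-10.9, -1.9, 43.6]
finger_gap: 0.196
```

```bash
python3 st.py
```

```text
t 12.2333 yaw -0.1652 tcp [ 0.5663  0.1641 -0.0126] z [ 0.0053  0.0017 -1.    ] F [-10.9  -1.9  43.6] gap 0.19578053322894542
```

Contact confirmed: pressing gave +43 N at z=-12.6 mm, so the plate is on the board. I'll ease off and slide toward the far rail with light down-pressure.

Request:
servo_tool --pt "0 0 0 0.005 0 0.003 -1" --pt "0 3 0.5 0 0 0 -1" --pt "0 3 0.5 0 0 0 -1" --pt "0 3 0.5 0 0 0 -1"

```text
t: 12.57
tcp_pos: [0.573, 0.1631, -0.0125]
tool_rot: [0.764, 0.645, -0.001, -0.003]
force: [-11.5, 1.7, 22.9]
finger_gap: 0.201
```

```bash
python3 st.py
```

```text
t 12.5667 yaw -0.1687 tcp [ 0.573   0.1631 -0.0125] z [-0.0044  0.0031 -1.    ] F [-11.5   1.7  22.9] gap 0.20096007076301267
```

Request:
servo_tool --pt "0 3 0 -0.004 -0.002 0 -1" --pt "0 3 0 0 0 0 -1" --pt "0 2 0 0 0 0 -1"

```text
t: 12.82
tcp_pos: [0.5779, 0.1623, -0.0123]
tool_rot: [0.764, 0.645, -0.003, -0.003]
force: [-4.6, 0.2, 8.5]
finger_gap: 0.203
```

```bash
python3 st.py
```

```text
t 12.8167 yaw -0.1693 tcp [ 0.5779  0.1623 -0.0123] z [-8.8e-03  8.0e-04 -1.0e+00] F [-4.6  0.2  8.5] gap 0.20271087441666175
```

Request:
servo_tool --pt "0 2 0 -0.008 0 0 -1" --pt "0 2 0 0 0 0 -1" --pt "0 2 0 0 0 0 -1"

```text
t: 13.07
tcp_pos: [0.5794, 0.1621, -0.0122]
tool_rot: [0.764, 0.645, -0.004, -0.004]
force: [-6.8, 0.8, 10.9]
finger_gap: 0.201
```

```bash
python3 pic.py pics/z14.png 255 160
```

```text
t 13.0667 yaw -0.1697 tcp [ 0.5794  0.1621 -0.0122] z [-0.0114 -0.     -0.9999] F [-6.8  0.8 10.9] gap 0.20100458088889628
```

View pics/z14.png

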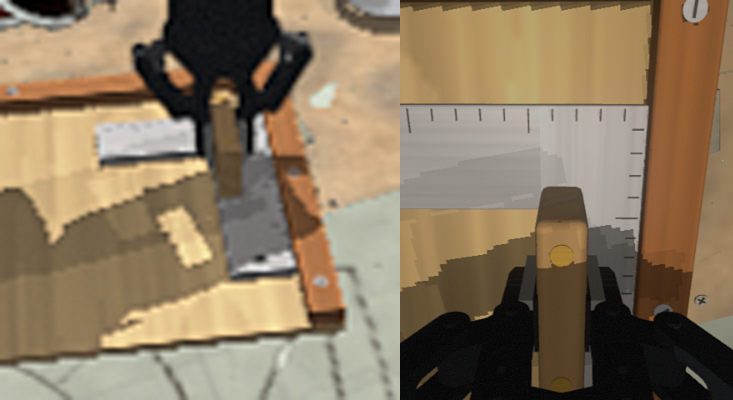

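Request:
servo_tool --pt "0 1 -0.5 -0.012 0 0 -1" --pt "0 2 -0.5 -0.006 0 0 -1" --pt "0 2 0 0 0 0 -1"

```text
t: 13.42
tcp_pos: [0.5797, 0.1618, -0.0125]
tool_rot: [0.764, 0.645, -0.002, 0.0]
force: [-9.1, 0.8, 15.1]
finger_gap: 0.201
```

```bash
python3 st.py
```

```text
t 13.4167 yaw -0.1688 tcp [ 0.5797  0.1618 -0.0125] z [-0.0032 -0.003  -1.    ] F [-9.1  0.8 15.1] gap 0.20072698892988783
```

Request:
servo_tool --pt "0 3 -0.5 0 0 0 -1" --pt "0 3 -0.5 0 0 0 -1" --pt "0 3 -0.5 0 0 0 -1"

```text
t: 13.67
tcp_pos: [0.5795, 0.1616, -0.0118]
tool_rot: [0.763, 0.646, -0.009, -0.006]
force: [-8.2, 1.7, 7.8]
finger_gap: 0.2
```

```bash
python3 st.py
python3 - <<'E'
from h import *
from station import manip
d=manip.snapshot("wrist");np.savez("pics/w15.npz",**d);f=d["frame"][:,:,::-1]
t=[cv2.resize(f[y:y+75,x:x+100],None,fx=4,fy=4,interpolation=cv2.INTER_CUBIC) for x,y in [(380,90),(0,90),(370,310),(380,0)]]
cv2.imwrite("pics/z15.png",np.vstack([np.hstack(t[:2]),np.hstack(t[2:])]))
E
```

```text
t 13.6667 yaw -0.1666 tcp [ 0.5795  0.1616 -0.0118] z [-0.0221 -0.0024 -0.9998] F [-8.2  1.7  7.8] gap 0.19981712715024955
```

View pics/z15.png

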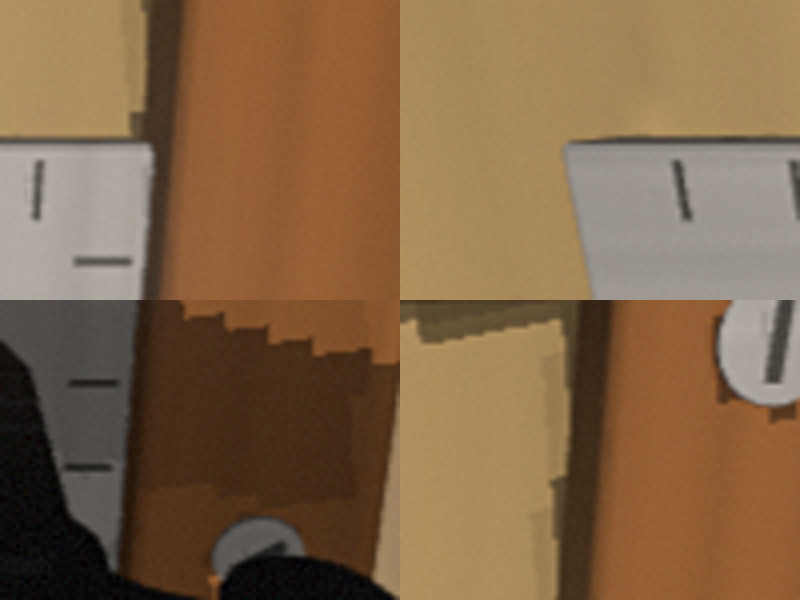

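```bash
cat > gap.py <<'E'
from h import *
import sys
def gaps(d,plate,rail):
    P=ray(d,plate,.017);Q=ray(d,rail,.023)
    v=(Q[0]-Q[-1])[:2];v/=np.linalg.norm(v);v*=np.sign(v[1]);n=np.array([v[1],-v[0]])
    print("rail yaw",np.arctan2(-v[0],v[1]),"plate dist beyond rail mm",((P[:,:2]-Q[0,:2])@n*1e3).round(1))
E
python3 - <<'E'
from gap import *
d=np.load("pics/w15.npz")
gaps(d,[(380+153/4,90+145/4),(370+138/4,310),(370+121/4,310+265/4)],[(380+213/4,0),(380+188/4,75),(380+185/4,90),(380+168/4,90+270/4),(370+152/4,310),(370+134/4,310+250/4)])
E
```

```text
rail yaw -0.1650510304925086 plate dist beyond rail mm [-0.3 -0.2  0.1]
```

Flush along the whole far rail (gaps of -0.3 to +0.1 mm), but the tool has tilted 0.022. I'll level it and hold.

Request:
servo_tool --pt "0 1 0 -0.015 0 0 -1" --pt "0 1 0 -0.015 0 0 -1" --pt "0 1.5 0 -0.01 0 0 -1" --pt "0 1.5 0 -0.004 0 0 -1"

```text
t: 14.05
tcp_pos: [0.5807, 0.1613, -0.0122]
tool_rot: [0.764, 0.645, 0.002, 0.008]
force: [-4.2, 0.7, 7.8]
finger_gap: 0.198
```

```bash
python3 st.py
```

```text
t 14.05 yaw -0.1674 tcp [ 0.5807  0.1613 -0.0122] z [ 0.0131 -0.0089 -0.9999] F [-4.2  0.7  7.8] gap 0.19793416480817513
```

Request:
servo_tool --pt "0 1 0 0.006 0.005 0 -1" --pt "0 1.5 0 0 0.003 0 -1" --pt "0 1.5 0 -0.003 0 0 -1" --pt "0 1.5 0 -0.003 0 0 -1"

```text
t: 14.38
tcp_pos: [0.5802, 0.1617, -0.0126]
tool_rot: [0.763, 0.646, 0.001, 0.001]
force: [-5.8, 2.1, 8.5]
finger_gap: 0.202
```

```bash
python3 pic.py pics/z16.png 255 160
```

```text
t 14.3833 yaw -0.1658 tcp [ 0.5802  0.1617 -0.0126] z [ 2.3e-03 -2.0e-04 -1.0e+00] F [-5.8  2.1  8.5] gap 0.20237194127032346
```

View pics/z16.png

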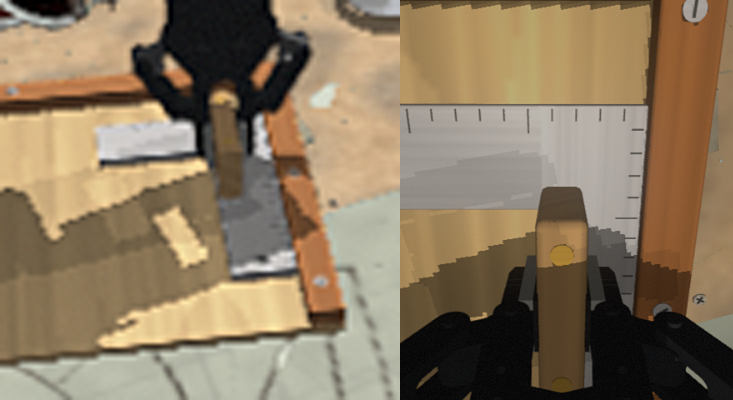

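The square is level, flat and flush, and the heel is about 40 mm short of the side rail. I'll hold briefly, then slide along.

Request:
servo_tool --pt "0 1.5 0 -0.002 0 0 -1" --pt "0 1.5 0 -0.002 0 0 -1" --pt "0 1.5 0 -0.003 0 0 -1" --pt "3 1 0 -0.003 0 0.001 -1" --pt "4 1 0 -0.003 0 0 -1" --pt "4 1 0 -0.003 0 0 -1" --pt "4 1 0 -0.003 0 0 -1"

```text
t: 15.07
tcp_pos: [0.5816, 0.1696, -0.0124]
tool_rot: [0.763, 0.646, -0.004, 0.005]
force: [-6.2, -6.6, 9.7]
finger_gap: 0.196
```

```bash
python3 st.py
```

```text
t 15.0667 yaw -0.1649 tcp [ 0.5816  0.1696 -0.0124] z [ 0.0011 -0.0123 -0.9999] F [-6.2 -6.6  9.7] gap 0.19634927346987566
```

Request:
servo_tool --pt "4 1 0 -0.002 0.005 0.001 -1" --pt "4 1 0 -0.002 0.005 0.001 -1" --pt "4 1 0 -0.002 0.003 0.001 -1" --pt "4 1 0 -0.002 0.003 0 -1" --pt "4 1 0 -0.002 0.002 0 -1" --pt "4 1 0 -0.002 0.002 0 -1"

```text
t: 15.57
tcp_pos: [0.5835, 0.1822, -0.0125]
tool_rot: [0.763, 0.647, -0.003, 0.003]
force: [-5.4, -6.5, 8.0]
finger_gap: 0.204
```

```bash
python3 st.py
```

```text
t 15.5667 yaw -0.1648 tcp [ 0.5835  0.1822 -0.0125] z [-0.002  -0.0083 -1.    ] F [-5.4 -6.5  8. ] gap 0.2037907195847906
```

Request:
servo_tool --pt "4 1 0 -0.002 0.005 0.001 -1" --pt "4 1 0 -0.003 0.005 0.001 -1" --pt "4 1 0 -0.003 0.004 0.001 -1" --pt "4 1 0 -0.002 0.003 0.001 -1" --pt "4 1 0 -0.002 0.003 0 -1" --pt "3 1 0 -0.002 0.003 0 -1"

```text
t: 16.07
tcp_pos: [0.5852, 0.1926, -0.0125]
tool_rot: [0.763, 0.647, -0.002, 0.001]
force: [-5.9, -5.8, 7.7]
finger_gap: 0.199
```

```bash
python3 st.py
```

```text
t 16.0667 yaw -0.1641 tcp [ 0.5852  0.1926 -0.0125] z [-0.0022 -0.0042 -1.    ] F [-5.9 -5.8  7.7] gap 0.1994099437023622
```

Request:
servo_tool --pt "3 1 0 -0.003 0.004 0.001 -1" --pt "3 1 0 -0.003 0.004 0.001 -1" --pt "3 1 0 -0.002 0.003 0 -1" --pt "3 1 0 -0.002 0.003 0 -1" --pt "3 1 0 -0.002 0.002 0 -1"

```text
t: 16.48
tcp_pos: [0.5859, 0.1966, -0.0125]
tool_rot: [0.763, 0.647, -0.003, 0.001]
force: [-5.8, -6.5, 8.0]
finger_gap: 0.2
```

```bash
python3 pic.py pics/z17.png 255 150
```

```text
t 16.4833 yaw -0.1637 tcp [ 0.5859  0.1966 -0.0125] z [-0.0029 -0.0047 -1.    ] F [-5.8 -6.5  8. ] gap 0.19996697106410863
```

View pics/z17.png

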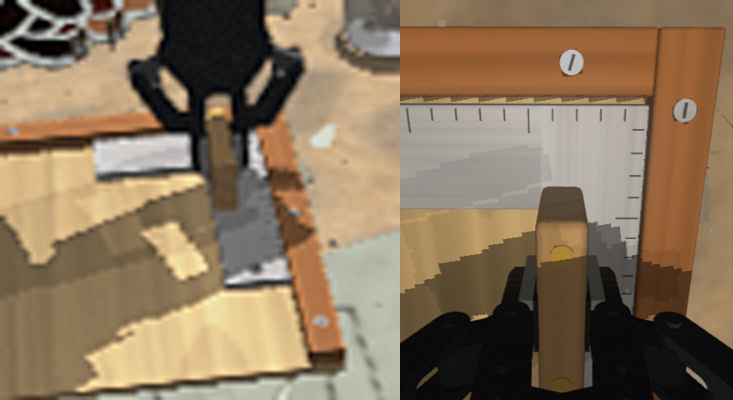

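The square is about 3-4 mm short of the side rail (a thin strip of board shows at row 98). I'll continue.

Request:
servo_tool --pt "4 1 0 -0.003 0.004 0.001 -1" --pt "4 1 0 -0.003 0.004 0.001 -1" --pt "4 1 0 -0.002 0.003 0.001 -1" --pt "4 1 0 -0.002 0.003 0 -1"

```text
t: 16.92
tcp_pos: [0.5863, 0.2, -0.0124]
tool_rot: [0.762, 0.647, -0.005, 0.002]
force: [-8.4, -14.0, 10.5]
finger_gap: 0.199
```

```bash
python3 st.py
```

```text
t 16.9167 yaw -0.1624 tcp [ 0.5863  0.2    -0.0124] z [-0.005  -0.0095 -0.9999] F [ -8.4 -14.   10.5] gap 0.19936683021918086
```

Request:
servo_tool --pt "3 1.5 0 -0.004 0.008 0.002 -1" --pt "3 1.5 0 -0.004 0.008 0.002 -1" --pt "3 1.5 0 -0.003 0.004 0.001 -1"

```text
t: 17.17
tcp_pos: [0.5864, 0.2004, -0.0125]
tool_rot: [0.763, 0.646, -0.002, -0.0]
force: [-7.4, -8.5, 9.4]
finger_gap: 0.198
```

```bash
python3 st.py
python3 - <<'E'
from h import *
from station import manip
d=manip.snapshot("wrist");np.savez("pics/w18.npz",**d);f=d["frame"][:,:,::-1]
t=[cv2.resize(f[y:y+75,x:x+100],None,fx=4,fy=4,interpolation=cv2.INTER_CUBIC) for x,y in [(380,80),(80,80),(370,310),(380,150)]]
cv2.imwrite("pics/z18.png",np.vstack([np.hstack(t[:2]),np.hstack(t[2:])]))
E
```

```text
t 17.1667 yaw -0.1652 tcp [ 0.5864  0.2004 -0.0125] z [-0.0036 -0.0021 -1.    ] F [-7.4 -8.5  9.4] gap 0.19803821260968302
```

View pics/z18.png

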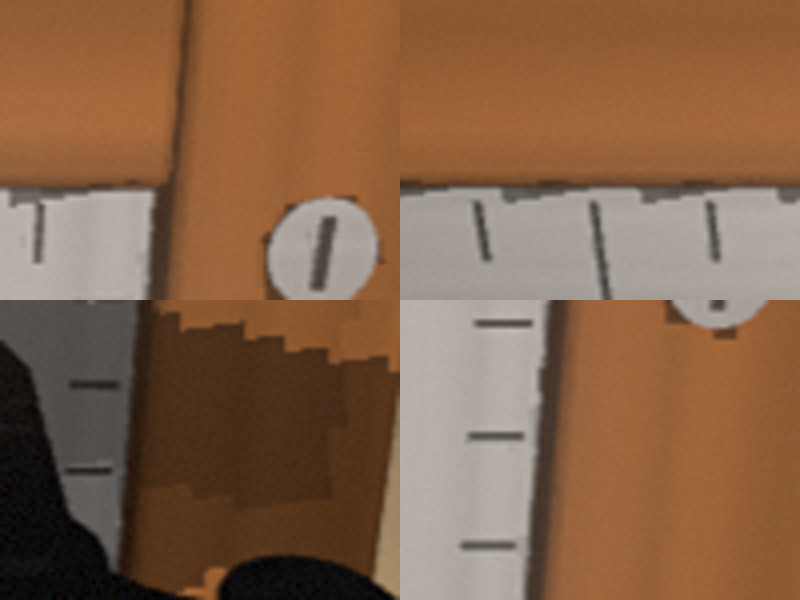

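Both edges are flush. I'll finish with a firmer press held as the last target, then check that it's steady.

Request:
servo_tool --pt "4 3 0 -0.006 0.006 0.001 -1" --pt "4 3 0 -0.007 0.007 0.001 -1" --pt "4 3 0 -0.007 0.007 0 -1"

```text
t: 17.47
tcp_pos: [0.5864, 0.2004, -0.0125]
tool_rot: [0.762, 0.647, -0.002, -0.001]
force: [-9.7, -10.0, 10.9]
finger_gap: 0.199
```

```bash
python3 st.py
python3 - <<'E'
from h import *
from station import manip
for i in range(8):
    d=manip.snapshot("wrist")
import subprocess
np.savez("pics/w19.npz",**d);f=d["frame"][:,:,::-1];cv2.imwrite("pics/w19.png",f)
t=[cv2.resize(f[y:y+75,x:x+100],None,fx=4,fy=4,interpolation=cv2.INTER_CUBIC) for x,y in [(380,80),(80,80),(370,310),(380,150)]]
cv2.imwrite("pics/z19.png",np.vstack([np.hstack(t[:2]),np.hstack(t[2:])]))
E
python3 pic.py pics/z20.png 255 150
```

```text
t 17.4667 yaw -0.1627 tcp [ 0.5864  0.2004 -0.0125] z [-0.0038 -0.0017 -1.    ] F [ -9.7 -10.   10.9] gap 0.19899975535672743
t 17.8667 yaw -0.1628 tcp [ 0.5864  0.2005 -0.0125] z [-0.0038 -0.0017 -1.    ] F [-9.7 -9.9 10.9] gap 0.19454482523610941
```

View pics/z19.png

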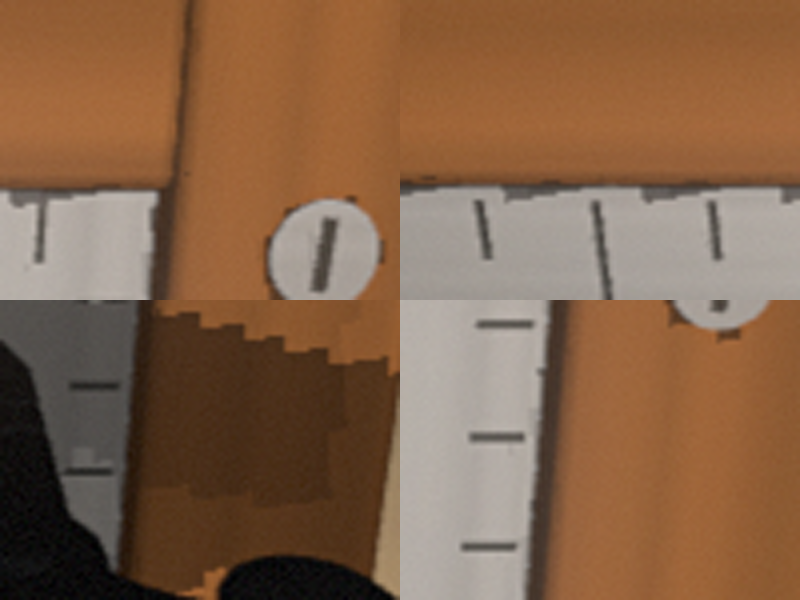

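View pics/z20.png

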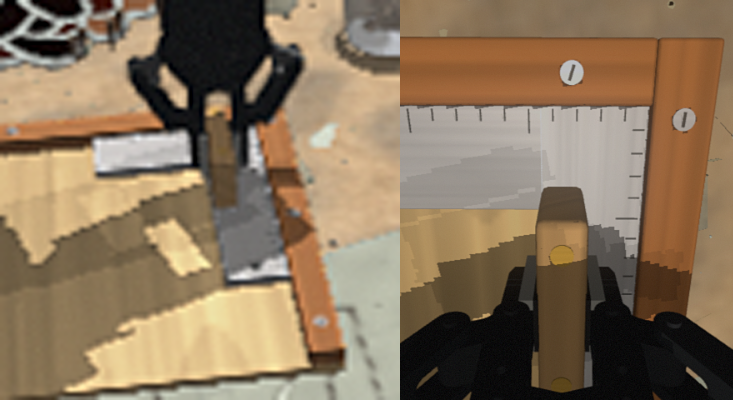

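Run:
```python
from gap import *
from st import *
d=np.load("pics/w19.npz")
gaps(d,[(380+157/4,80+192/4),(380+135/4,150+130/4),(370+138/4,310),(370+121/4,310+265/4)],[(380+174/4,80+200/4),(380+160/4,150+150/4),(370+153/4,310),(370+134/4,310+250/4)])
t=manip.snapshot("top");a=np.load("pics/top0.npz")["frame"].astype(int)
for n,(x,y) in dict(block=(402,197),reel=(379,219),jar=(359,172)).items():
    print(n,np.abs(t["frame"][y-14:y+14,x-14:x+14].astype(int)-a[y-14:y+14,x-14:x+14]).mean().round(2))
```

```text
t 17.9667 yaw -0.1629 tcp [ 0.5864  0.2005 -0.0125] z [-0.0038 -0.0017 -1.    ] F [-10.4  -9.9  11.8] gap 0.20519998682870294
rail yaw -0.1644971917492538 plate dist beyond rail mm [-0.  -0.5 -0.2  0.2]
block 18.95
reel 16.8
jar 14.25
```

Run:
```python
from h import *
from station import manip
t=manip.snapshot("top")["frame"];a=np.load("pics/top0.npz")["frame"]
cv2.imwrite("pics/cmp.png",np.hstack([cv2.resize(x[150:240,330:430,::-1],None,fx=4,fy=4) for x in (a,t)]))
```

```text
(no output)
```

View pics/cmp.png

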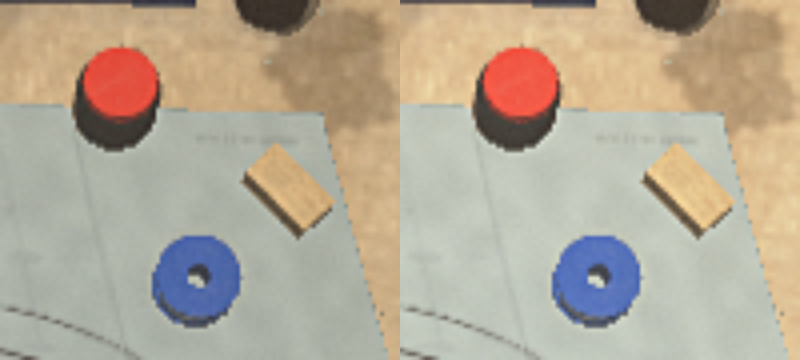

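The jar, block and reel stand where they were; only the image brightness differs. I'm handing in.

```bash
python3 -c "
from station import manip
print(manip.sign_off())"; python3 st.py
```

```text
the job is handed in; nothing more can be done
None
the job is handed in; nothing more can be done
```

The square is seated in the corner, held by its grip and pressed against both rails. I handed in at about 18 s of the 51 s allowed; no verdict is reported.

**What I did:** I picked the square up by its grip and laid it flat with its long edge against the far rail, the heel about 40 mm short of the side rail. I held it there for about 1 s. I then pushed it along into the corner and handed in still gripping and pressing.

**Last checks:**
- **Long edge:** by the wrist camera it is within about 0.5 mm of the far rail along the part in view. The last stretch to its far end is hidden by the gripper; the square's yaw matches the rail's to within about 0.002 rad.
- **Short edge:** it shows no gap to the side rail at either end. I judged this by eye in the zoomed image.
- **Push:** the tool force held steady over 0.5 s at about 10 N in both x and y, with about 11 N down. Allowing for friction, I estimate at least 2.6 N on the far rail and 6.6 N on the side rail.
- **Tilt:** the tool was level to within 0.004 rad. While settling against the far rail it tilted briefly to 0.022 rad, and I levelled it before the hold.
- **Grip:** the jaw opening stayed at 0.20, matching the 18 mm bar, with the grip force set to 80 N.
- **Block, reel and jar:** they look unmoved in before-and-after top views. A plain pixel difference came out non-zero, which I put down to a change in brightness.

**What disagreed:** the first close shut on empty air just above the grip. The images put the real fingertips about 40 mm higher than the reported TCP. I re-grasped lower from the images, and the reported TCP height stayed negative with the square on the board.

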